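Probe the casing's bore and fit the guide pin that matches

TASK

The aluminium casing is missing one guide pin and its blind bore may be shallow, middling or deep. Lean the depth rod in the blue tilted rest (handle up, tip on the toe plate) and let go, take it again by its handle end, and feel with its tip for the bottom of the bore; then put the rod back leaning in the rest. Stand in the bore the one steel pin from the black rack that, fully down, comes level with the guide pin already fitted; leave the other two pins standing in the rack.

Things in the scene. Friction and masses are not known exactly. Their poses are not given: they have to be found in the camera images.
- rod_center (a point): mid-length point on the axis of the loose depth rod, 190 mm long, 0.11 kg: aluminium shank 16 mm diameter x 130 mm tapering to 10 mm at the tip, black square handle 34 x 34 x 60 mm. x axis points along the rod to the tip (95 mm away); handle from 35 to 95 mm on the -x side; centre of mass at this point. Starts lying on the bench, handle roughly towards the robot, axis 14 mm up, tip 4 degrees down
- rod_tip (a point): centre of the flat tip of the depth rod, 95 mm from rod_center along its x axis
- rest: blue fixed rest, holds the rod at 45 degrees: two open 90 degree V saddles, 51 mm wide at the mouth, 18 mm long, 31 and 109 mm up from the rod's tip, and a toe plate square to the rod. 60 mm free between saddles for fingers, above a bar 18 mm wide lying 22 mm under the rod's axis. Origin at the underside; x axis level, from handle side to tip side: the handle leans up towards -x; lift the rod straight up
- rest_toe (a point): where the rod's tip comes to lie in the rest, on the face of the toe plate, 36 mm above the bench
- rest_mid (a point): where the rod's mid-length point comes to lie in the rest, 103 mm above the bench; the line from here to rest_toe slopes down at 45 degrees along the rest's x axis
- bore_mouth (a point): centre of the mouth of the blind bore in the top face of the aluminium casing (190 x 100 mm, 95 mm high, fixed). Bore vertical, 29.5 mm diameter, small chamfer; its flat bottom is 40, 60 or 80 mm below the mouth: it varies and must be found by probing. x axis along the casing, towards the fitted pin
- fitted_top (a point): top centre of the guide pin already fitted, 26 mm diameter, standing 40 mm proud of the casing's top face, 80 mm from the bore along the casing
- pin_short_center (a point): centre (half-way up) of a guide pin: plain round steel bar, 26 mm diameter, 80 mm long, its z axis along the pin (up). It starts upright in one of the three sockets of the rack (which socket varies), its foot 10 mm above the bench, so its top is 90 mm above the bench
- pin_medium_center (a point): centre (half-way up) of a guide pin: plain round steel bar, 26 mm diameter, 100 mm long, its z axis along the pin (up). It starts upright in one of the three sockets of the rack (which socket varies), its foot 10 mm above the bench, so its top is 110 mm above the bench
- pin_long_center (a point): centre (half-way up) of a guide pin: plain round steel bar, 26 mm diameter, 120 mm long, its z axis along the pin (up). It starts upright in one of the three sockets of the rack (which socket varies), its foot 10 mm above the bench, so its top is 130 mm above the bench
- rack: black pin rack fixed on the bench, 64 x 230 mm, 30 mm high, with three loose sockets (30 mm diameter, 20 mm deep) at -80, 0 and 80 mm along its y axis; origin at the underside centre
There are look-alikes about, which are no part of the job. Leave any orange or purple look-alike of the part that bears pin_long_center alone.

How it is judged:
By the outcome, as a careful person would: the job done as asked, in the order asked, and still so for the second after the job is handed in, with the robot touching nothing.
It also fails if it takes over 72 s, if anything falls off the work surface, if the arm or the gripper's body presses on something with over 40 N, if the wrist force passes 120 N, or if a joint passes its speed limit or range.

ROBOT

A 6-joint arm with a two-finger parallel gripper is mounted at the origin on the work surface. World frame = base frame: x ahead of the robot, y to its left, z up, the work surface at z = 0. Lengths are in mm, angles in rad, forces in N, time in s.
With the tool pointing down it reaches from about 300 to 875 mm from the base axis. Payload 6.4 kg.
Tool frame: the origin (TCP) lies at the very end of the fingers, on their centre line; the grasp point (between the pads) lies 19 mm behind it; z points along the fingers, y is the direction in which the jaws open and shut (so a half turn about z gives the same grasp; the last joint's range is limited). The gripper opens to 88 mm and grips with 3 to 60 N. Pads are 18 mm wide; open, the fingers measure 123 mm over their backs; the gripper's body (75 mm by 187 mm) begins 45 mm behind the grasp point.
Start: joints at [-1.346, 0.181, 1.607, -0, 1.354, -0.206], TCP at [240.136, -522.471, 238.714] pointing down, gripper open.
Joint ranges: [-2.99, 2.99], [-0.89, 2.07], [0.3, 2.58], [-1.14, 4.28], [0, 2.63], [-3.12, 3.12]. Speed limits (rad/s): [2.57, 2.57, 3.01, 3.14, 3.14, 3.14].

INTERFACE

Orientations are given as a unit quaternion [x, y, z, w].
In Python, from bench import status, read_camera, camera_model, robot gives the robot as it stands. The module is installed in compiled form; this text tells all that it offers.
- The arm moves only by the shell command python3 -m crank 'ROWS' [OPENING]. ROWS is JSON, a list of rows, each an object with "dp": the shift along the tool's x, y, z in units of 30 mm (1.0 is 30 mm), a list of three; "rotation": the turn, a rotation vector about the tool's x, y, z in units of 8 degrees (1.0 is 8 degrees), a list of three. In form: [{"dp": [x, y, z], "rotation": [rx, ry, rz]}, ...]. A call has 1 to 20 rows; each row shifts and turns the commanded pose from where the row before left it, along the tool's axes as they then stand; what a row does not reach is not made up. A row lasts 1/10 s, in which the tool goes at most 50 mm and 8.59 degrees, less where a joint would pass 70% of its speed; a pose out of reach is approached as far as the arm can. A call is refused whole if a number of a shift passes 1 or a number of a turn 1, either way. A call with a gripper value outside its range is refused whole. OPENING is the opening, from 0 (shut) to 1 (fully open), set as the call begins (- or left out, the last holds). The fingers move at their own pace and stop on an object; the grip force is fixed at half the most. Time passes only in rows, so rows that do not move let the fingers close. It gives the time, the measured TCP pose, the force and the opening at its end, in the units of the state.
- status.observe(): the state, without advancing time (a new reading comes with each control period).
- read_camera(name): name is "scene" or "top" or "wrist"; returns the picture (400x640x3 uint8, blue, green, red); there is no depth.
- camera_model(name): a dict with "fx", "fy", "cx", "cy" (pixels), "R" (3x3) and "t" (3): a world point X has camera coordinates R X + t. Camera axes: x right, y down, z forward; pixel columns grow to the right and rows downward; lengths in mm; the calibration is good to about 2 mm. A picture is of the moment at which its call begins: read the wrist's pose just before it. camera_model takes no time and is no camera call; for the wrist camera it gives the pose at the moment of the call.
- robot.close_job(): hands the job in, once; it reports no verdict.
The state is a dict: "time_s": time; "joint_pos": joint angles; "qvel": joint speeds; "joint_efforts": joint torques, N m; "tcp_pos": TCP position; "ee_rot": TCP orientation; "wrist_force": force on the tool from outside, world axes, zero at the start; "wrist_torque": the same for the moment, N m; "grip_width": opening from 0.0 (shut) to 1.0 (fully open).
Only numpy, scipy, OpenCV 4.12 (cv2) and the standard library are available. Lean on these libraries where they do the work, as an engineer would, in place of code of your own. Each camera call takes 0.05 s, during which the arm holds its last target.

## Working session

There is one attempt and no reset: what is moved stays moved. The work goes in short steps, Python scripts to look and compute and a shell command to move; the robot and the scene stay as the last step left them, time stands still between calls to the robot, and variables do not carry over. Pictures are saved under pics/ and viewed, and the job is handed in when it is done.

```bash
mkdir -p pics; ls; python3 - <<'E'
from bench import status, read_camera, camera_model
import cv2
s=status.observe(); print({k:s[k] for k in s})
for n in ("scene","top","wrist"):
    cv2.imwrite(f"pics/a_{n}.png",read_camera(n)); m=camera_model(n); print(n,m)
E
```

```text
pics
{'time_s': 0.0, 'joint_pos': array([-1.34630155e+00,  1.81520199e-01,  1.60798035e+00, -2.82425124e-05,
        1.35381383e+00, -2.06274470e-01]), 'qvel': array([-2.10936709e-03,  9.08818543e-04,  5.20795591e-04,  2.28918886e-05,
        3.41106394e-05,  7.74043594e-04]), 'joint_efforts': array([ 6.70953232e-04, -4.33859646e+01, -3.41850507e+01,  7.02772010e-02,
        3.84713744e-02, -1.11812453e-04]), 'tcp_pos': array([ 240.00329372, -521.93254644,  237.83523379]), 'ee_rot': array([ 9.76893249e-01,  2.13726082e-01, -2.16294025e-05, -8.60699273e-04]), 'wrist_force': array([-0.80838656, -0.50384756,  0.60993208]), 'wrist_torque': array([-0.0568384,  0.0253658,  0.0028421]), 'grip_width': 1.0005173678842159}
scene {'fx': 428.3695818797428, 'fy': 428.3695818797428, 'cx': 321.1356700060802, 'cy': 203.33547055873282, 'R': array([[ 0.3098698 ,  0.95070114, -0.01216753],
       [ 0.70360674, -0.23790194, -0.66958212],
       [-0.63946717,  0.19892212, -0.74263836]]), 't': array([-156.33892159, -353.19197697, 1464.24684025])}
top {'fx': 411.62669067172874, 'fy': 411.62669067172874, 'cx': 324.69959400346295, 'cy': 208.020525246225, 'R': array([[-0.00645357, -0.99997332,  0.00342119],
       [-0.98826012,  0.00585565, -0.15266842],
       [ 0.15264431, -0.00436628, -0.98827155]]), 't': array([ -25.59575862,  565.94568711, 1033.52570603])}
wrist {'fx': 314.19046301720573, 'fy': 314.19046301720573, 'cx': 322.9828525052192, 'cy': 196.93140814448205, 'R': array([[ 0.41953132, -0.90773955, -0.00154477],
       [-0.86097316, -0.39845527,  0.31616234],
       [-0.28760858, -0.13131   , -0.94870385]]), 't': array([-574.5582425 ,  -44.71818715,  390.22941879])}
```

View pics/a_scene.png

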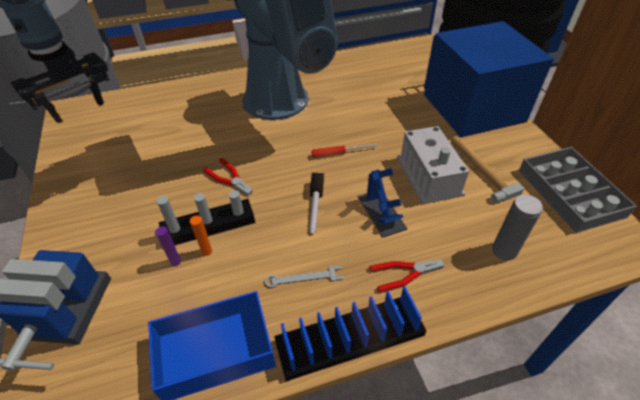

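View pics/a_top.png

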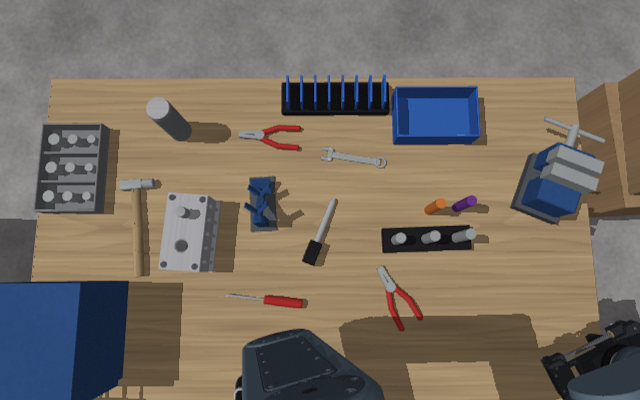

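View pics/a_wrist.png

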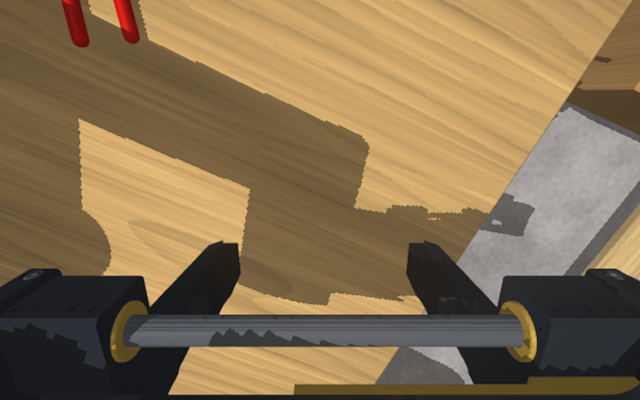

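```bash
cat > h.py <<'E'
import numpy as np, cv2
from bench import status, read_camera, camera_model
def ray(m,u,v):
    d=np.array([(u-m['cx'])/m['fx'],(v-m['cy'])/m['fy'],1.0]); R=np.array(m['R']); c=-R.T@np.array(m['t'])
    return c,R.T@d
def onz(m,u,v,z):
    c,d=ray(m,u,v); return c+d*(z-c[2])/d[2]
def proj(m,X):
    p=np.array(m['R'])@np.array(X,float)+np.array(m['t']); return np.array([m['fx']*p[0]/p[2]+m['cx'],m['fy']*p[1]/p[2]+m['cy']])
def tri(ms,uvs):
    A=np.zeros((3,3));b=np.zeros(3)
    for m,(u,v) in zip(ms,uvs):
        c,d=ray(m,u,v); d=d/np.linalg.norm(d); P=np.eye(3)-np.outer(d,d); A+=P;b+=P@c
    return np.linalg.solve(A,b)
def crop(img,x0,y0,x1,y1,k,name):
    c=cv2.resize(img[y0:y1,x0:x1],None,fx=k,fy=k,interpolation=cv2.INTER_CUBIC)
    for x in range((x0+9)//10*10,x1,10): cv2.line(c,((x-x0)*k,0),((x-x0)*k,4 if x%50 else 12),(0,255,255),1)
    for y in range((y0+9)//10*10,y1,10): cv2.line(c,(0,(y-y0)*k),(4 if y%50 else 12,(y-y0)*k),(0,255,255),1)
    cv2.imwrite(name,c)
E
python3 - <<'E'
from h import *
t=cv2.imread('pics/a_top.png'); s=cv2.imread('pics/a_scene.png')
crop(t,150,170,350,280,4,'pics/b_t1.png')
crop(t,375,185,495,260,6,'pics/b_t2.png')
crop(s,290,120,480,250,4,'pics/b_s1.png')
crop(s,145,180,265,275,6,'pics/b_s2.png')
E
```

```text
(no output)
```

View pics/b_t1.png

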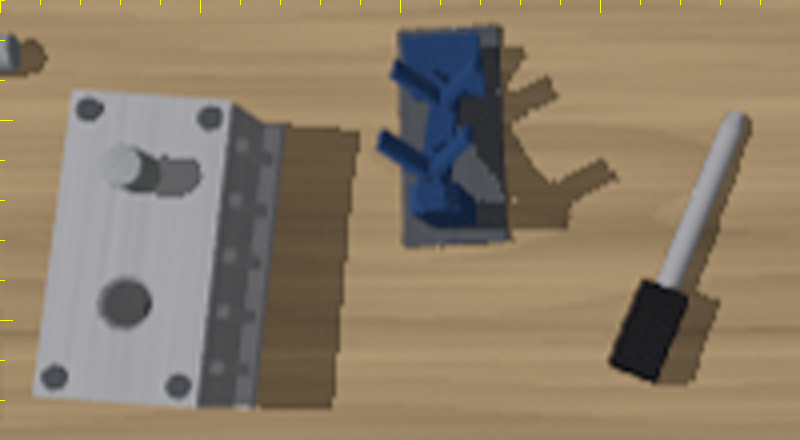

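View pics/b_t2.png

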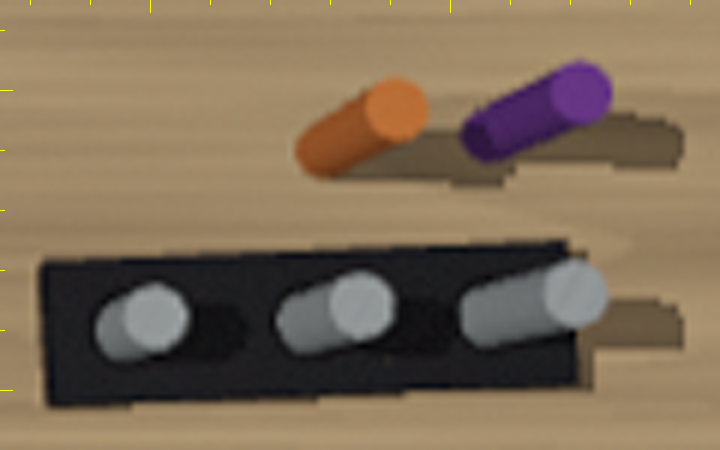

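View pics/b_s1.png

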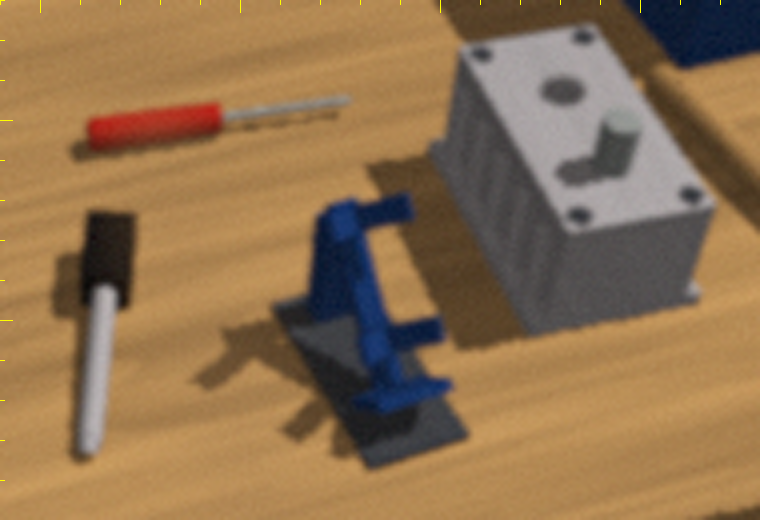

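View pics/b_s2.png

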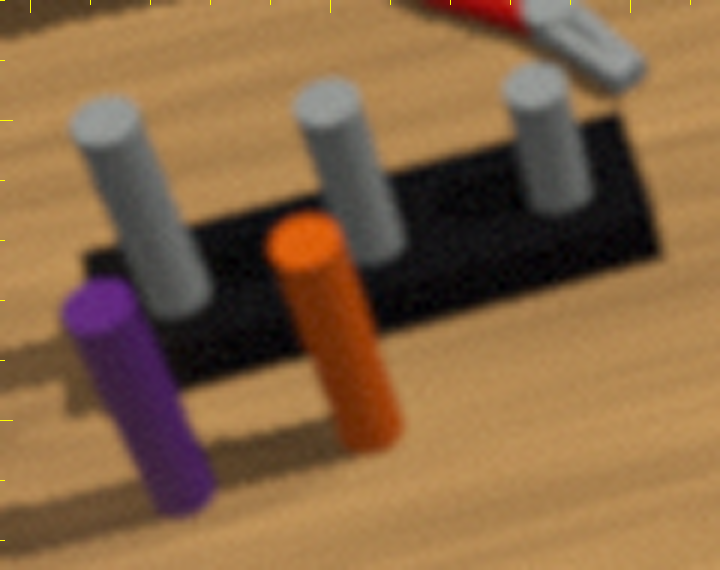

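```bash
python3 - <<'E'
from h import *
np.set_printoptions(precision=1,suppress=True)
T=camera_model('top');S=camera_model('scene')
def px(x,y,k,x0,y0): return ((x+.5)/k-.5+x0,(y+.5)/k-.5+y0)
t1=lambda x,y:px(x,y,4,150,170)
t2=lambda x,y:px(x,y,6,375,185)
s1=lambda x,y:px(x,y,4,290,120)
s2=lambda x,y:px(x,y,6,145,180)
def both(n,a,b,z):
    print(n,'top',onz(T,*a,z),'scene',onz(S,*b,z),'tri',tri([T,S],[a,b]))
both('bore',t1(125,304),s1(563,91),95)
both('fit',t1(121,165),s1(621,121),135)
for n,a,b,z in(('short',t2(157,317),s2(536,85),90),('med',t2(363,306),s2(328,103),110),('long',t2(576,293),s2(107,121),130)): both(n,a,b,z)
both('rodtip',t1(738,114),s1(89,448),8)
for c in [(643,280),(687,292),(658,383),(610,363)]: print('hand',onz(T,*t1(*c),35 if c[1]>300 else 33))
for c in [(90,213),(135,213)]: print('handS',onz(S,*s1(*c),36))
for c in [(398,32),(500,25),(510,240),(404,246)]: print('restbase',onz(T,*t1(*c),6))
for c in [(274,305),(370,468),(467,436)]: print('restbaseS',onz(S,*s1(*c),6))
for c in [(88,109),(210,118),(178,386),(54,377)]: print('casing screws',onz(T,*t1(*c),95))
for c in [(40,262),(565,242),(578,385),(48,405)]: print('rack',onz(T,*t2(*c),30))
E
```

```text
bore top [466.6 324.4  95. ] scene [467.5 324.2  95. ] tri [466.7 324.8  94.1]
fit top [546.8 316.9 135. ] scene [546.  315.6 135. ] tri [546.5 316.1 135.5]
short top [ 483.8 -216.8   90. ] scene [ 481.5 -215.5   90. ] tri [ 483.7 -215.9   92.4]
med top [ 486.1 -296.6  110. ] scene [ 484.6 -295.5  110. ] tri [ 486.1 -295.8  111.6]
long top [ 489.1 -376.1  130. ] scene [ 487.1 -375.2  130. ] tri [ 489.  -375.1  131.9]
rodtip top [598.3 -55.    8. ] scene [592.1 -52.8   8. ] tri [597.2 -54.5  14.7]
hand [484.1   8.8  33. ]
hand [476.1 -19.9  33. ]
hand [417.4  -0.9  35. ]
hand [430.4  30.1  35. ]
handS [418.8   2.5  36. ]
handS [428.7  31.6  36. ]
restbase [657.  177.1   6. ]
restbase [661.5 107.4   6. ]
restbase [513.6  98.9   6. ]
restbase [510.  169.9   6. ]
restbaseS [513.6 101.7   6. ]
restbaseS [661.  107.6   6. ]
restbaseS [657.1 175.2   6. ]
casing screws [588.2 353.2  95. ]
casing screws [582.1 276.9  95. ]
casing screws [416.6 289.9  95. ]
casing screws [422.5 365.5  95. ]
rack [ 513.1 -177.6   30. ]
rack [ 520.5 -408.6   30. ]
rack [ 457.9 -410.5   30. ]
rack [ 450.7 -179.4   30. ]
```

```bash
python3 - <<'E'
from h import *
t=cv2.imread('pics/a_top.png'); s=cv2.imread('pics/a_scene.png')
a=cv2.resize(t[172:234,236:296],None,fx=9,fy=9,interpolation=cv2.INTER_CUBIC)
b=cv2.resize(s[163:240,355:410],None,fx=7,fy=7,interpolation=cv2.INTER_CUBIC)
cv2.imwrite('pics/c_t.png',np.clip(a*1.6,0,255)); cv2.imwrite('pics/c_s.png',np.clip(b*1.6,0,255))
E
```

```text
[ WARN:0@0.852] global loadsave.cpp:1063 imwrite_ Unsupported depth image for selected encoder is fallbacked to CV_8U.
```

View pics/c_t.png

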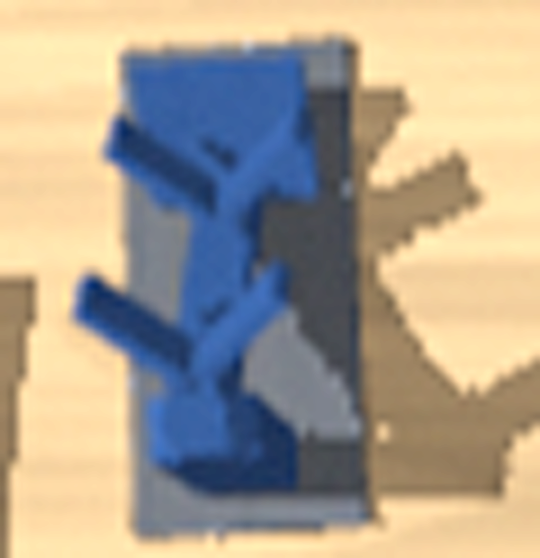

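View pics/c_s.png

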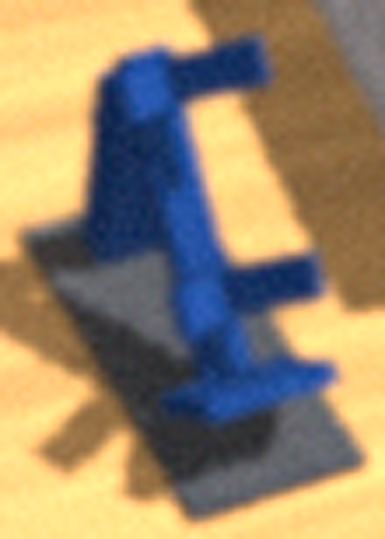

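```bash
python3 - <<'E'
from h import *
np.set_printoptions(precision=1,suppress=True)
T=camera_model('top');S=camera_model('scene')
t=lambda x,y:((x+.5)/9-.5+236,(y+.5)/9-.5+172)
s=lambda x,y:((x+.5)/7-.5+355,(y+.5)/7-.5+163)
print('upL',tri([T,S],[t(90,293),s(262,60)]))
print('loL',tri([T,S],[t(113,133),s(318,273)]))
print('upL@',onz(T,*t(90,293),123),onz(S,*s(262,60),123)); print('upR',onz(T,*t(283,273),123))
print('loL@',onz(T,*t(113,133),68),onz(S,*s(318,273),68)); 
print('upV',onz(T,*t(200,365),105)); print('loV',onz(T,*t(222,205),50))
# predicted pixel of hypotheses
import itertools
yaw=np.radians(3.1);ux=np.array([np.cos(yaw),np.sin(yaw),0]);uy=np.array([-ux[1],ux[0],0])
for X in (630,635,640,645):
    toe=np.array([X,134.4+(X-511.8)*.0537,36])
    def P(a,lat,n): # along rod from tip, lateral, normal
        return toe+ux*(-a+n)*.7071+uy*lat+np.array([0,0,(a+n)*.7071])
    for n,p in (('upL',P(109,25.5,14.2)),('upR',P(109,-25.5,14.2)),('loL',P(31,25.5,14.2)),('upV',P(109,0,-11.3)),('loV',P(31,0,-11.3))):
        u=proj(T,p);v=proj(S,p)
        print(X,n,p,'t',(u-[236,172]+.5)*9-.5,'s',(v-[355,163]+.5)*7-.5)
E
```

```text
upL [564.2 163.2 124.4]
loL [619.1 167.2  70.2]
upL@ [564.2 163.  123. ] [563.  164.5 123. ]
upR [569.4 111.1 123. ]
loL@ [619.7 167.9  68. ] [617.3 167.9  68. ]
upV [547.1 135.9 105. ]
loV [602.  139.1  50. ]
630 upL [561.7 162.6 123.1] t [ 91.1 302.2] s [255.5  58.6]
630 upR [564.4 111.7 123.1] t [280.6 291. ] s [123.3  96.7]
630 loL [616.8 165.6  68. ] t [121. 143.] s [311.2 273.6]
630 upV [545.1 136.1 105.1] t [198.8 372.2] s [162.2  81.4]
630 loV [600.1 139.1  49.9] t [222.  211.2] s [217.5 292.4]
635 upL [566.7 162.9 123.1] t [ 90.5 283.9] s [262.2  67.8]
635 upR [569.4 111.9 123.1] t [279.9 272.7] s [129.6 106.2]
635 loL [621.8 165.8  68. ] t [120.4 125.9] s [318.  283.4]
635 upV [550.1 136.4 105.1] t [198.2 354.1] s [168.5  90.5]
635 loV [605.1 139.4  49.9] t [221.4 194.3] s [223.9 302.2]
640 upL [571.7 163.1 123.1] t [ 89.9 265.6] s [268.9  77.1]
640 upR [574.4 112.2 123.1] t [279.2 254.4] s [136.  115.7]
640 loL [626.8 166.1  68. ] t [119.8 108.8] s [324.8 293.3]
640 upV [555.1 136.7 105.1] t [197.5 336.1] s [174.8  99.7]
640 loV [610.1 139.7  49.9] t [220.7 177.4] s [230.3 311.9]
645 upL [576.7 163.4 123.1] t [ 89.4 247.3] s [275.7  86.5]
645 upR [579.4 112.5 123.1] t [278.5 236.2] s [142.4 125.3]
645 loL [631.8 166.4  68. ] t [119.3  91.7] s [331.7 303.3]
645 upV [560.1 137.  105.1] t [196.9 318. ] s [181.2 109. ]
645 loV [615.1 139.9  49.9] t [220.1 160.5] s [236.8 321.8]
```

```bash
cat >> h.py <<'E'
from scipy.spatial.transform import Rotation as Ro
from scipy.linalg import logm
def tool(yaw,tilt):
    "tool x horizontally at yaw deg, z tilted tilt deg forward from straight down"
    y=np.radians(yaw); R=np.array([[np.cos(y),np.sin(y),0],[np.sin(y),-np.cos(y),0],[0,0,-1]]) 
    return Ro.from_matrix(R)*Ro.from_euler('y',tilt,degrees=True)
def plan(target,Rt,n,grasp=False,start=None):
    s=status.observe(); p,R=(np.array(s['tcp_pos']),Ro.from_quat(s['ee_rot'])) if start is None else start
    target=np.array(target,float)
    if grasp: target=target+19*Rt.as_matrix()[:,2]
    M=np.eye(4); M[:3,:3]=(R.inv()*Rt).as_matrix(); M[:3,3]=R.inv().apply(target-p)
    w=(R.inv()*Rt).as_rotvec()/n; D=Ro.from_rotvec(w)
    A=np.zeros((3,3)); P=Ro.identity()
    for i in range(n): A+=P.as_matrix(); P=P*D
    dp=np.linalg.solve(A,M[:3,3])
    print('from',np.round(p,1),'to',np.round(target,1),'n',n,'dp',np.round(dp/30,3),'rot',np.round(np.degrees(w)/8,3))
    return target,Rt
def st():
    s=status.observe(); R=Ro.from_quat(s['ee_rot']).as_matrix()
    z=R[:,2];print('t',round(s['time_s'],2),'tcp',np.round(s['tcp_pos'],1),'grasp',np.round(s['tcp_pos']-19*z,1),'z',np.round(z,3),'xyaw',round(np.degrees(np.arctan2(-R[0,1],R[1,1]))%360-180,1),'F',np.round(s['wrist_force'],1),'T',np.round(s['wrist_torque'],2),'w',round(s['grip_width']*88,1),'q',np.round(s['joint_pos'],2))
E
python3 - <<'E'
from h import *
a=plan([392,28,200],tool(-21.7,0),20)
b=plan([452-82*.597,4+82*.238,22+82*.766],tool(-21.7,40),6,start=a)
c=plan([452,4,22],tool(-21.7,40),4,True,start=b)
st()
E
```

```text
from [ 240.  -522.1  238. ] to [392.  28. 200.] n 20 dp [ 0.304 -0.929  0.064] rot [-0.    0.    0.29]
from [392.  28. 200.] to [403.   23.5  84.8] n 6 dp [-0.122  0.     0.645] rot [0.    0.833 0.   ]
from [403.   23.5  84.8] to [463.3  -0.5   7.4] n 4 dp [-0.     0.     0.842] rot [0. 0. 0.]
t 0.15 tcp [ 240.  -522.1  238. ] grasp [ 240.  -522.1  257. ] z [-0.     0.001 -1.   ] xyaw 24.7 F [0.4 0.1 0.6] T [0.04 0.04 0.01] w 87.9 q [-1.35  0.18  1.61 -0.    1.35 -0.21]
```

```bash
python3 -m crank '[{"dp":[0.304,-0.929,0.064],"rotation":[0,0,0.29]},{"dp":[0.304,-0.929,0.064],"rotation":[0,0,0.29]},{"dp":[0.304,-0.929,0.064],"rotation":[0,0,0.29]},{"dp":[0.304,-0.929,0.064],"rotation":[0,0,0.29]},{"dp":[0.304,-0.929,0.064],"rotation":[0,0,0.29]},{"dp":[0.304,-0.929,0.064],"rotation":[0,0,0.29]},{"dp":[0.304,-0.929,0.064],"rotation":[0,0,0.29]},{"dp":[0.304,-0.929,0.064],"rotation":[0,0,0.29]},{"dp":[0.304,-0.929,0.064],"rotation":[0,0,0.29]},{"dp":[0.304,-0.929,0.064],"rotation":[0,0,0.29]},{"dp":[0.304,-0.929,0.064],"rotation":[0,0,0.29]},{"dp":[0.304,-0.929,0.064],"rotation":[0,0,0.29]},{"dp":[0.304,-0.929,0.064],"rotation":[0,0,0.29]},{"dp":[0.304,-0.929,0.064],"rotation":[0,0,0.29]},{"dp":[0.304,-0.929,0.064],"rotation":[0,0,0.29]},{"dp":[0.304,-0.929,0.064],"rotation":[0,0,0.29]},{"dp":[0.304,-0.929,0.064],"rotation":[0,0,0.29]},{"dp":[0.304,-0.929,0.064],"rotation":[0,0,0.29]},{"dp":[0.304,-0.929,0.064],"rotation":[0,0,0.29]},{"dp":[0.304,-0.929,0.064],"rotation":[0,0,0.29]}]'
python3 -c "
from h import *
st()
plan([452-82*.597,4+82*.238,22+82*.766],tool(-21.7,40),6)"
```

```text
time_s: 2.15
tcp_pos: [392.8, 28.8, 200.2]
ee_rot: [0.982, -0.189, 0.0, 0.0]
wrist_force: [-0.1, -0.9, 0.4]
grip_width: 0.999
t 2.15 tcp [392.8  28.8 200.2] grasp [392.8  28.8 219.2] z [ 0. -0. -1.] xyaw -21.8 F [-0.1 -0.9  0.4] T [ 0.02  0.02 -0.05] w 87.9 q [-0.23 -0.21  2.08 -0.    1.28  1.72]
from [392.8  28.8 200.2] to [403.   23.5  84.8] n 6 dp [-0.125  0.006  0.645] rot [ 0.001  0.833 -0.002]
```

```bash
python3 - <<'E'
from h import *
m=camera_model('wrist');im=read_camera('wrist');cv2.imwrite('pics/d_w.png',im)
for P in ([452,4,35],[598,-55,8],[424,14.6,37]): print(proj(m,P))
E
python3 -m crank '[{"dp":[-0.125,0.006,0.645],"rotation":[0,0.833,0]},{"dp":[-0.125,0.006,0.645],"rotation":[0,0.833,0]},{"dp":[-0.125,0.006,0.645],"rotation":[0,0.833,0]},{"dp":[-0.125,0.006,0.645],"rotation":[0,0.833,0]},{"dp":[-0.125,0.006,0.645],"rotation":[0,0.833,0]},{"dp":[-0.125,0.006,0.645],"rotation":[0,0.833,0]}]'
python3 -c "
from h import *
st()
cv2.imwrite('pics/d_w2.png',read_camera('wrist'))
plan([452,4,22],tool(-21.7,40),4,True)"
```

```text
[323.71992398 112.08928288]
[324.88416526 -75.09303176]
[324.19392155 143.79657119]
time_s: 2.8
tcp_pos: [395.4, 16.6, 94.3]
ee_rot: [0.932, -0.185, 0.303, 0.07]
wrist_force: [-0.4, -1.5, 0.2]
grip_width: 1.0
t 2.8 tcp [395.4  16.6  94.3] grasp [385.2  21.2 109.6] z [ 0.539 -0.243 -0.807] xyaw -22.8 F [-0.4 -1.5  0.2] T [ 0.16  0.22 -0.1 ] w 88.0 q [-0.12 -0.32  2.55 -0.56  0.35  2.32]
from [395.3  15.2  93.8] to [463.3  -0.5   7.4] n 4 dp [ 0.015 -0.106  0.92 ] rot [ 0.055  0.116 -0.007]
```

View pics/d_w.png

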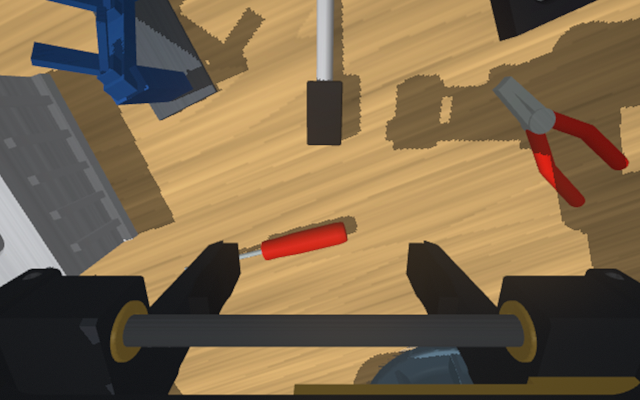

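View pics/d_w2.png

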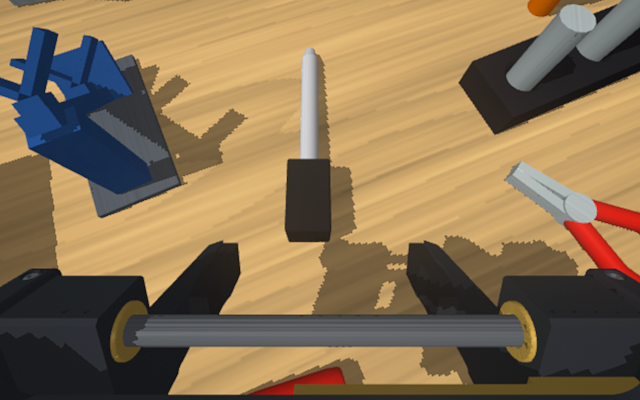

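```bash
python3 - <<'E'
from h import *
R=tool(-21.7,20); a=R.as_matrix()[:,2]; g=np.array([452,4,23.5])
b=plan(g-60*a,R,4,True); plan(g,R,3,True,start=b)
E
```

```text
from [395.3  15.2  93.8] to [439.    9.2  62. ] n 4 dp [ 0.176 -0.096  0.408] rot [ 0.054 -0.509 -0.017]
from [439.    9.2  62. ] to [458.    1.6   5.6] n 3 dp [ 0.    -0.     0.667] rot [0. 0. 0.]
```

```bash
python3 -m crank '[{"dp":[0.176,-0.096,0.408],"rotation":[0.054,-0.509,-0.017]},{"dp":[0.176,-0.096,0.408],"rotation":[0.054,-0.509,-0.017]},{"dp":[0.176,-0.096,0.408],"rotation":[0.054,-0.509,-0.017]},{"dp":[0.176,-0.096,0.408],"rotation":[0.054,-0.509,-0.017]}]'
python3 -c "
from h import *
st()
plan([452,4,23.5],tool(-21.7,20),3,True)"
```

```text
time_s: 3.25
tcp_pos: [443.9, 9.7, 66.1]
ee_rot: [0.968, -0.184, 0.17, 0.03]
wrist_force: [0.7, 0.4, -0.6]
grip_width: 1.0
t 3.25 tcp [443.9   9.7  66.1] grasp [437.8  12.   84. ] z [ 0.318 -0.12  -0.94 ] xyaw -21.5 F [ 0.7  0.4 -0.6] T [0.09 0.16 0.05] w 88.0 q [-0.21 -0.04  2.29 -0.1   0.54  1.81]
from [443.9   9.7  66.1] to [458.    1.6   5.6] n 3 dp [-0.06   0.028  0.693] rot [-0.014  0.005  0.003]
```

```bash
python3 -m crank '[{"dp":[-0.06,0.028,0.693],"rotation":[-0.014,0.005,0]},{"dp":[-0.06,0.028,0.693],"rotation":[-0.014,0.005,0]},{"dp":[-0.06,0.028,0.693],"rotation":[-0.014,0.005,0]},{"dp":[0,0,0],"rotation":[0,0,0]}]'
python3 -c "
from h import *
st()"
python3 -m crank '[{"dp":[0,0,0],"rotation":[0,0,0]},{"dp":[0,0,0],"rotation":[0,0,0]},{"dp":[0,0,0],"rotation":[0,0,0]},{"dp":[0,0,0],"rotation":[0,0,0]},{"dp":[0,0,0],"rotation":[0,0,0]}]' 0
python3 -c "
from h import *
st()"
```

```text
time_s: 3.65
tcp_pos: [457.3, 0.8, 4.1]
ee_rot: [0.967, -0.185, 0.171, 0.034]
wrist_force: [0.6, 0.4, 0.5]
grip_width: 1.001
t 3.65 tcp [457.3   0.8   4.1] grasp [451.3   3.3  22. ] z [ 0.317 -0.129 -0.94 ] xyaw -21.7 F [0.6 0.4 0.5] T [0.08 0.22 0.01] w 88.1 q [-0.22  0.17  2.27 -0.16  0.36  1.87]
time_s: 4.15
tcp_pos: [456.8, 1.1, 5.6]
ee_rot: [0.967, -0.185, 0.172, 0.034]
wrist_force: [1.0, 0.1, -0.7]
grip_width: 0.571
t 4.15 tcp [456.8   1.1   5.6] grasp [450.8   3.5  23.4] z [ 0.32  -0.13  -0.939] xyaw -21.7 F [ 1.   0.1 -0.7] T [0.15 0.14 0.04] w 50.2 q [-0.22  0.17  2.27 -0.17  0.36  1.88]
```

```bash
python3 -m crank '[{"dp":[0,0,0],"rotation":[0,0,0]},{"dp":[0,0,0],"rotation":[0,0,0]},{"dp":[0,0,0],"rotation":[0,0,0]},{"dp":[0,0,0],"rotation":[0,0,0]}]' 0
python3 - <<'E'
from h import *
st()
# rod frame in tool: grasp relation measured on handle: axis point; rod pitch 4 deg down
s=status.observe();p=s['tcp_pos'];R=Ro.from_quat(s['ee_rot']); g=p-19*R.as_matrix()[:,2]
print('g',g)
E
```

```text
time_s: 4.55
tcp_pos: [456.7, 1.0, 5.2]
ee_rot: [0.967, -0.185, 0.171, 0.034]
wrist_force: [-1.2, 0.5, 2.5]
grip_width: 0.387
t 4.55 tcp [456.7   1.    5.2] grasp [450.6   3.5  23. ] z [ 0.319 -0.13  -0.939] xyaw -21.7 F [-1.2  0.5  2.5] T [ 0.09  0.2  -0.07] w 34.0 q [-0.22  0.17  2.27 -0.17  0.36  1.88]
g [450.64426436   3.48360244  22.99085491]
```

```bash
cat >> h.py <<'E'
def rodpose(tip_t, yaw, pitch, tipT, dT):
    "tool pose that puts rod tip at tip_t, rod pointing at yaw, pitch down; tipT,dT in tool frame"
    beta=np.degrees(np.arctan2(dT[2],dT[0]))  # rod angle from tool x towards tool z
    R=tool(yaw, -(pitch-beta)) 
    return np.array(tip_t)-R.apply(tipT), R
E
python3 - <<'E'
from h import *
s=status.observe();p=s['tcp_pos'];R=Ro.from_quat(s['ee_rot'])
h=np.array([.929,-.370,0]);d=h*np.cos(np.radians(4));d[2]=-np.sin(np.radians(4))
tipT=R.inv().apply(np.array([597.5,-54.7,7.4])-p); dT=R.inv().apply(d); print(tipT.round(1),dT.round(3))
np.save('rodT.npy',np.array([tipT,dT]))
a=plan(p+[0,0,90],R,3)
P,Rt=rodpose([632.5,141,36+60],3.1,45,tipT,dT)
b=plan(P,Rt,10,start=a)
print(Rt.as_matrix()[:,2])
E
```

```text
[142.9  -0.3  50. ] [ 0.913 -0.     0.409]
from [456.7   1.    5.2] to [456.7   1.   95.2] n 3 dp [ 0.344  0.003 -0.939] rot [0. 0. 0.]
from [456.7   1.   95.2] to [516.9 134.4 193.6] n 10 dp [ 0.13  -0.459 -0.345] rot [ 0.    -0.504 -0.317]
[-0.35562105 -0.01925975 -0.93443177]
```

```bash
python3 -m crank '[{"dp":[0.344,0.003,-0.939],"rotation":[0,0,0]},{"dp":[0.344,0.003,-0.939],"rotation":[0,0,0]},{"dp":[0.344,0.003,-0.939],"rotation":[0,0,0]},{"dp":[0.344,0.003,-0.939],"rotation":[0,0,0]}]'
python3 - <<'E'
from h import *
st(); tipT,dT=np.load('rodT.npy')
P,Rt=rodpose([632.5,141,36+60],3.1,45,tipT,dT)
plan(P,Rt,10)
cv2.imwrite('pics/e_w.png',read_camera('wrist'))
E
```

```text
time_s: 4.95
tcp_pos: [455.8, 1.2, 125.7]
ee_rot: [0.967, -0.185, 0.171, 0.034]
wrist_force: [0.8, 0.2, -0.8]
grip_width: 0.383
t 4.95 tcp [455.8   1.2 125.7] grasp [449.8   3.7 143.6] z [ 0.317 -0.13  -0.939] xyaw -21.7 F [ 0.8  0.2 -0.8] T [0.18 0.23 0.02] w 33.7 q [-0.22 -0.15  2.24 -0.09  0.71  1.79]
from [455.8   1.2 125.7] to [516.9 134.4 193.6] n 10 dp [ 0.129 -0.465 -0.241] rot [-0.    -0.503 -0.317]
```

View pics/e_w.png

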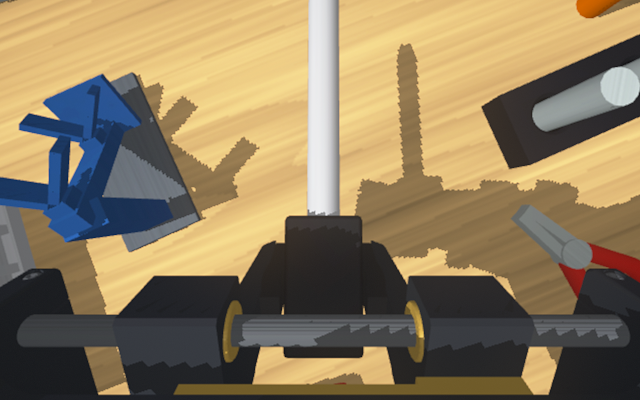

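```bash
python3 -m crank '[{"dp":[0.129,-0.465,-0.241],"rotation":[0,-0.503,-0.317]},{"dp":[0.129,-0.465,-0.241],"rotation":[0,-0.503,-0.317]},{"dp":[0.129,-0.465,-0.241],"rotation":[0,-0.503,-0.317]},{"dp":[0.129,-0.465,-0.241],"rotation":[0,-0.503,-0.317]},{"dp":[0.129,-0.465,-0.241],"rotation":[0,-0.503,-0.317]},{"dp":[0.129,-0.465,-0.241],"rotation":[0,-0.503,-0.317]},{"dp":[0.129,-0.465,-0.241],"rotation":[0,-0.503,-0.317]},{"dp":[0.129,-0.465,-0.241],"rotation":[0,-0.503,-0.317]},{"dp":[0.129,-0.465,-0.241],"rotation":[0,-0.503,-0.317]},{"dp":[0.129,-0.465,-0.241],"rotation":[0,-0.503,-0.317]},{"dp":[0,0,0],"rotation":[0,0,0]}]'
python3 - <<'E'
from h import *
st(); tipT,dT=np.load('rodT.npy')
P,Rt=rodpose([632.5,141,36+60],3.1,45,tipT,dT)
plan(P,Rt,1)
s=status.observe();R=Ro.from_quat(s['ee_rot']); tip=s['tcp_pos']+R.apply(tipT); d=R.apply(dT); print('tip',tip,'d',d)
t=read_camera('top');sc=read_camera('scene')
T=camera_model('top');S=camera_model('scene')
print(proj(T,tip),proj(S,tip),proj(T,tip-100*d),proj(S,tip-100*d))
crop(t,200,160,320,260,6,'pics/f_t.png');crop(sc,320,90,440,240,4,'pics/f_s.png')
E
```

```text
time_s: 6.1
tcp_pos: [518.5, 135.3, 191.4]
ee_rot: [0.983, 0.028, -0.181, 0.005]
wrist_force: [-0.7, 0.4, -0.4]
grip_width: 0.384
t 6.1 tcp [518.5 135.3 191.4] grasp [525.3 135.7 209.2] z [-0.356 -0.02  -0.934] xyaw 3.2 F [-0.7  0.4 -0.4] T [ 0.   -0.18  0.01] w 33.8 q [ 0.04  0.4   1.48 -0.01  1.63  1.55]
from [518.5 135.3 191.4] to [516.9 134.4 193.6] n 1 dp [-0.077  0.028 -0.049] rot [0.003 0.006 0.013]
tip [633.98502934 142.16500849  93.68952944] d [ 0.70531797  0.03990646 -0.70772545]
[256.61912888 178.62272741] [394.44227298 201.7904483 ] [252.8927884 201.4821078] [383.78956318 161.00502935]
```

View pics/f_t.png

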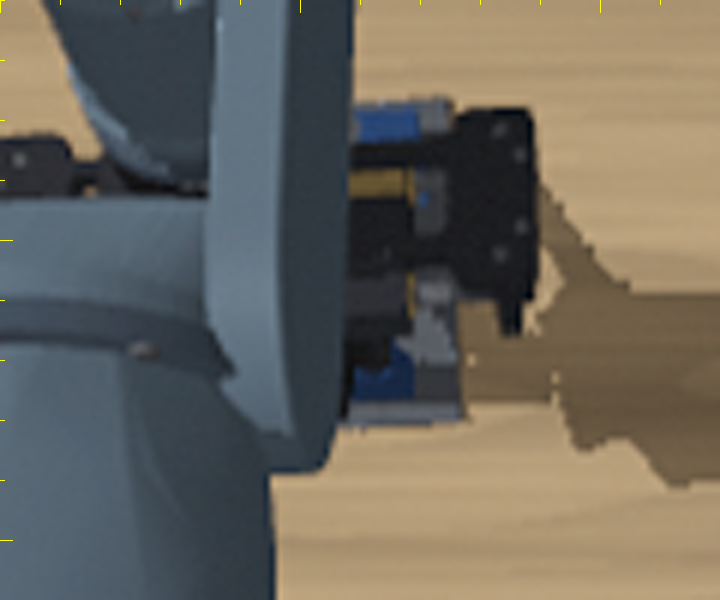

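View pics/f_s.png

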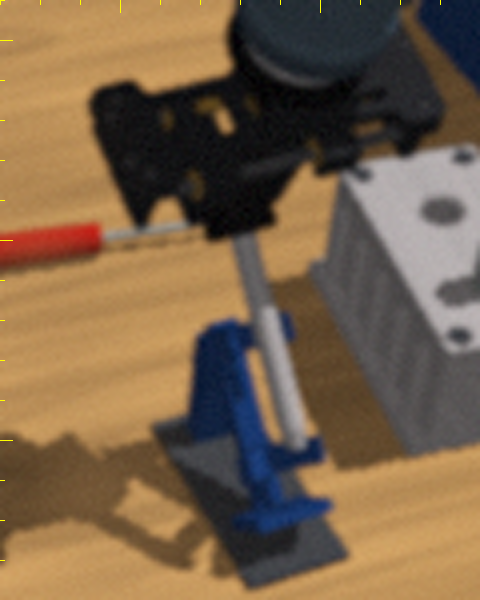

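```bash
python3 - <<'E'
from h import *
tipT,dT=np.load('rodT.npy')
P,Rt=rodpose([630.5,141,43],3.1,45,tipT,dT)
a=plan(P,Rt,4)
plan(a[0]-[0,0,6],Rt,3,start=a)
E
```

```text
from [517.2 134.1 191.6] to [514.9 134.4 140.6] n 4 dp [ 0.134 -0.003  0.403] rot [ 0.002 -0.001 -0.001]
from [514.9 134.4 140.6] to [514.9 134.4 134.6] n 3 dp [ 0.024 -0.     0.062] rot [0. 0. 0.]
```

```bash
python3 -m crank '[{"dp":[0.134,-0.003,0.403],"rotation":[0.002,0,0]},{"dp":[0.134,-0.003,0.403],"rotation":[0.002,0,0]},{"dp":[0.134,-0.003,0.403],"rotation":[0.002,0,0]},{"dp":[0.134,-0.003,0.403],"rotation":[0.002,0,0]},{"dp":[0,0,0],"rotation":[0,0,0]}]'
python3 - <<'E'
from h import *
st(); tipT,dT=np.load('rodT.npy')
s=status.observe();R=Ro.from_quat(s['ee_rot']); tip=s['tcp_pos']+R.apply(tipT); d=R.apply(dT); print('tip',tip,'d',d)
E
python3 -m crank '[{"dp":[0.024,0,0.062],"rotation":[0,0,0]},{"dp":[0.024,0,0.062],"rotation":[0,0,0]},{"dp":[0,0,0],"rotation":[0,0,0]}]'
python3 - <<'E'
from h import *
st(); tipT,dT=np.load('rodT.npy')
s=status.observe();R=Ro.from_quat(s['ee_rot']); tip=s['tcp_pos']+R.apply(tipT); d=R.apply(dT); print('tip',tip,'d',d)
crop(read_camera('scene'),340,130,440,240,5,'pics/g_s.png');cv2.imwrite('pics/g_w.png',read_camera('wrist'))
E
```

```text
time_s: 6.7
tcp_pos: [513.7, 134.3, 139.7]
ee_rot: [0.983, 0.026, -0.182, 0.005]
wrist_force: [1.2, -0.1, -0.6]
grip_width: 0.383
t 6.7 tcp [513.7 134.3 139.7] grasp [520.5 134.7 157.5] z [-0.358 -0.018 -0.933] xyaw 3.1 F [ 1.2 -0.1 -0.6] T [ 0.08 -0.14  0.01] w 33.7 q [ 0.04  0.45  1.52 -0.01  1.54  1.55]
tip [628.97462015 140.92679247  41.76829782] d [ 0.70400923  0.0385074  -0.7091047 ]
time_s: 7.0
tcp_pos: [515.6, 134.6, 138.4]
ee_rot: [0.983, 0.027, -0.18, 0.005]
wrist_force: [0.3, 0.3, -1.4]
grip_width: 0.385
t 7.0 tcp [515.6 134.6 138.4] grasp [522.3 134.9 156.1] z [-0.354 -0.019 -0.935] xyaw 3.1 F [ 0.3  0.3 -1.4] T [ 0.06 -0.14 -0.04] w 33.8 q [ 0.04  0.45  1.52 -0.01  1.53  1.55]
tip [631.33740313 141.18826882  40.89589744] d [ 0.70715789  0.0388011  -0.70594863]
```

View pics/g_s.png

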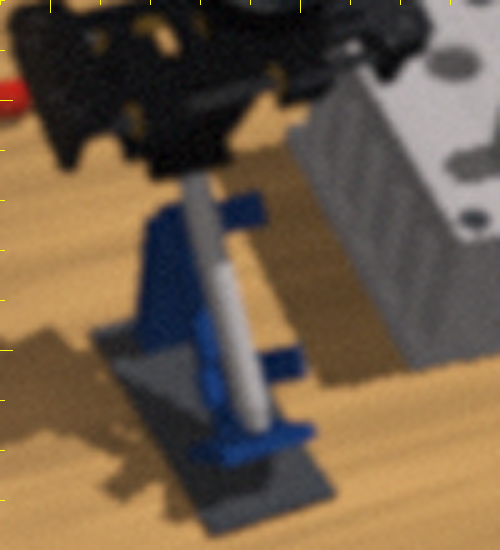

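View pics/g_w.png

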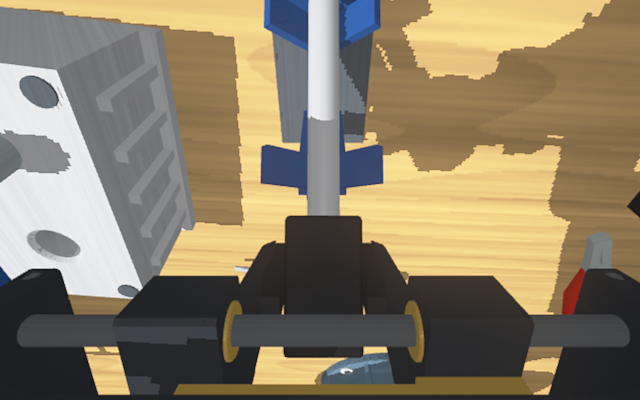

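```bash
python3 -m crank '[{"dp":[0.024,0,0.062],"rotation":[0,0,0]},{"dp":[0,0,0],"rotation":[0,0,0]}]'; python3 -m crank '[{"dp":[0.012,0,0.031],"rotation":[0,0,0]},{"dp":[0,0,0],"rotation":[0,0,0]}]'
python3 -m crank '[{"dp":[0.012,0,0.031],"rotation":[0,0,0]},{"dp":[0,0,0],"rotation":[0,0,0]}]'
python3 -c "
from h import *
st()"
```

```text
time_s: 7.3
tcp_pos: [515.4, 134.6, 136.1]
ee_rot: [0.983, 0.027, -0.18, 0.005]
wrist_force: [-0.2, -0.1, -0.6]
grip_width: 0.389
time_s: 7.5
tcp_pos: [515.5, 134.7, 135.2]
ee_rot: [0.983, 0.027, -0.18, 0.004]
wrist_force: [0.9, -0.5, 0.4]
grip_width: 0.384
time_s: 7.7
tcp_pos: [515.7, 134.7, 134.3]
ee_rot: [0.983, 0.027, -0.18, 0.004]
wrist_force: [0.4, 1.3, -0.9]
grip_width: 0.382
t 7.7 tcp [515.7 134.7 134.3] grasp [522.4 135.1 152.1] z [-0.354 -0.018 -0.935] xyaw 3.1 F [ 0.4  1.3 -0.9] T [ 0.23 -0.37  0.03] w 33.6 q [ 0.04  0.45  1.52 -0.01  1.53  1.55]
```

```bash
python3 -m crank '[{"dp":[0.012,0,0.031],"rotation":[0,0,0]},{"dp":[0,0,0],"rotation":[0,0,0]}]'
python3 -m crank '[{"dp":[0.012,0,0.031],"rotation":[0,0,0]},{"dp":[0,0,0],"rotation":[0,0,0]}]'
python3 -m crank '[{"dp":[0.012,0,0.031],"rotation":[0,0,0]},{"dp":[0,0,0],"rotation":[0,0,0]}]'
python3 -c "
from h import *
st()
crop(read_camera('scene'),340,130,440,240,5,'pics/g_s2.png')"
```

```text
time_s: 7.9
tcp_pos: [515.8, 134.9, 133.7]
ee_rot: [0.983, 0.027, -0.18, 0.004]
wrist_force: [0.4, 2.2, 3.4]
grip_width: 0.386
time_s: 8.1
tcp_pos: [515.8, 134.9, 133.6]
ee_rot: [0.983, 0.027, -0.18, 0.004]
wrist_force: [-1.2, 1.8, 9.1]
grip_width: 0.381
time_s: 8.3
tcp_pos: [515.7, 135.0, 133.4]
ee_rot: [0.983, 0.027, -0.18, 0.004]
wrist_force: [-3.6, 2.8, 13.6]
grip_width: 0.381
t 8.3 tcp [515.7 135.  133.4] grasp [522.4 135.3 151.2] z [-0.354 -0.018 -0.935] xyaw 3.1 F [-3.6  2.8 13.6] T [ 0.41  0.86 -0.11] w 33.5 q [ 0.04  0.45  1.52 -0.01  1.53  1.55]
```

View pics/g_s2.png

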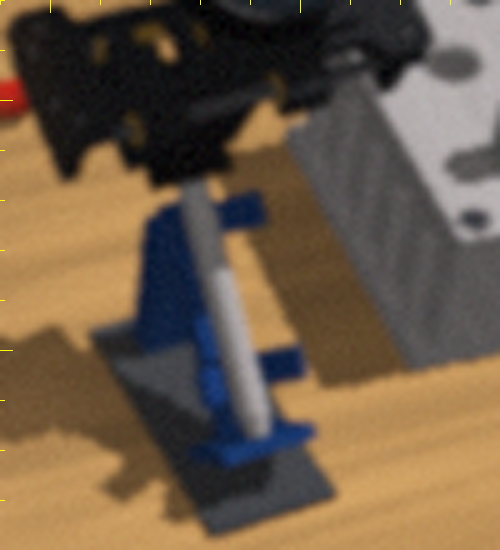

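```bash
python3 -m crank '[{"dp":[-0.018,0,-0.047],"rotation":[0,0,0]},{"dp":[0,0,0],"rotation":[0,0,0]}]' 
python3 -m crank '[{"dp":[0,0,0],"rotation":[0,0,0]},{"dp":[0,0,0],"rotation":[0,0,0]},{"dp":[0,0,0],"rotation":[0,0,0]},{"dp":[0,0,0],"rotation":[0,0,0]},{"dp":[0,0,0],"rotation":[0,0,0]}]' 0.75
python3 -c "
from h import *
st()
crop(read_camera('scene'),340,130,440,240,5,'pics/g_s3.png')
cv2.imwrite('pics/g_w3.png',read_camera('wrist'))"
```

```text
time_s: 8.55
tcp_pos: [515.8, 134.9, 133.6]
ee_rot: [0.983, 0.027, -0.18, 0.004]
wrist_force: [-0.7, 2.7, 7.0]
grip_width: 0.384
time_s: 9.05
tcp_pos: [515.3, 134.4, 132.4]
ee_rot: [0.983, 0.026, -0.181, 0.005]
wrist_force: [0.4, 0.1, -0.4]
grip_width: 0.75
t 9.05 tcp [515.3 134.4 132.4] grasp [522.  134.8 150.2] z [-0.355 -0.019 -0.935] xyaw 3.1 F [ 0.4  0.1 -0.4] T [ 0.05 -0.17  0.03] w 66.0 q [ 0.04  0.46  1.53 -0.01  1.52  1.55]
```

View pics/g_s3.png

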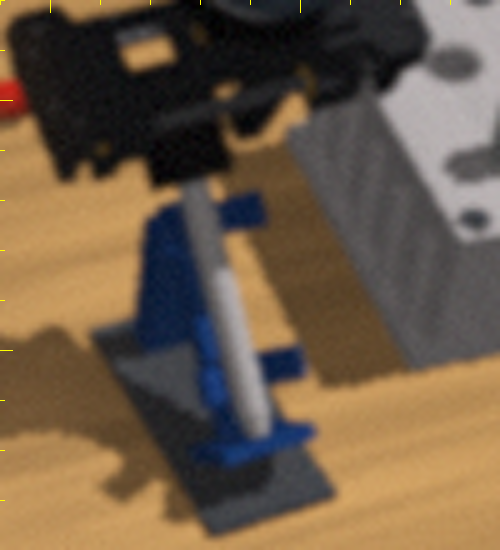

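View pics/g_w3.png

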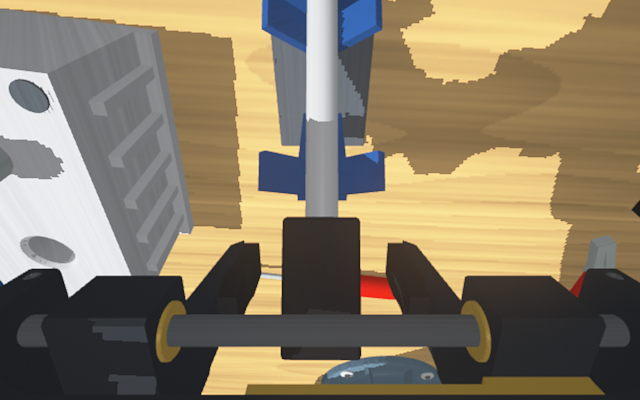

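```bash
python3 - <<'E'
from h import *
s=status.observe();R=Ro.from_quat(s['ee_rot']);p=s['tcp_pos']
a=plan(p-90*R.as_matrix()[:,2],R,3)
R2=tool(3.1,45); d=R2.as_matrix()[:,2]; print(d)
g=np.array([631.5,141.2,36])-165*d; print(g)
b=plan(g-70*d+[0,0,50],R2,9,True,start=a)
c=plan(g,R2,4,True,start=b)
E
```

```text
from [515.4 134.5 132.6] to [547.3 136.1 216.7] n 3 dp [-0.  0. -1.] rot [0. 0. 0.]
[ 0.70607205  0.0382395  -0.70710678]
[514.99811161 134.89048326 152.6726189 ]
from [547.3 136.1 216.7] to [479.  132.9 238.7] n 9 dp [-0.252 -0.002 -0.125] rot [-0.     0.914 -0.   ]
from [479.  132.9 238.7] to [528.4 135.6 139.2] n 4 dp [-0.295 -0.     0.878] rot [0. 0. 0.]
```

```bash
python3 -m crank '[{"dp":[0,0,-1],"rotation":[0,0,0]},{"dp":[0,0,-1],"rotation":[0,0,0]},{"dp":[0,0,-1],"rotation":[0,0,0]},{"dp":[-0.252,0,-0.125],"rotation":[0,0.914,0]},{"dp":[-0.252,0,-0.125],"rotation":[0,0.914,0]},{"dp":[-0.252,0,-0.125],"rotation":[0,0.914,0]},{"dp":[-0.252,0,-0.125],"rotation":[0,0.914,0]},{"dp":[-0.252,0,-0.125],"rotation":[0,0.914,0]},{"dp":[-0.252,0,-0.125],"rotation":[0,0.914,0]},{"dp":[-0.252,0,-0.125],"rotation":[0,0.914,0]},{"dp":[-0.252,0,-0.125],"rotation":[0,0.914,0]},{"dp":[-0.252,0,-0.125],"rotation":[0,0.914,0]}]'
python3 - <<'E'
from h import *
st()
R2=tool(3.1,45); d=R2.as_matrix()[:,2]; 
g=np.array([631.5,141.2,36])-165*d
b=plan(g-60*d,R2,3,True)
crop(read_camera('scene'),300,60,460,240,4,'pics/i_s.png')
cv2.imwrite('pics/i_w.png',read_camera('wrist'))
E
```

```text
time_s: 10.35
tcp_pos: [478.8, 132.5, 240.0]
ee_rot: [0.922, 0.025, 0.386, -0.011]
wrist_force: [0.7, 0.1, -0.1]
grip_width: 0.753
t 10.35 tcp [478.8 132.5 240. ] grasp [465.3 131.8 253.4] z [ 0.711  0.039 -0.702] xyaw 3.1 F [ 0.7  0.1 -0.1] T [0.01 0.28 0.01] w 66.2 q [ 0.01 -0.48  2.37  0.07  0.46  1.48]
from [478.8 132.5 240. ] to [486.  133.3 181.7] n 3 dp [-0.404 -0.004  0.514] rot [-0.    -0.017 -0.001]
```

View pics/i_s.png

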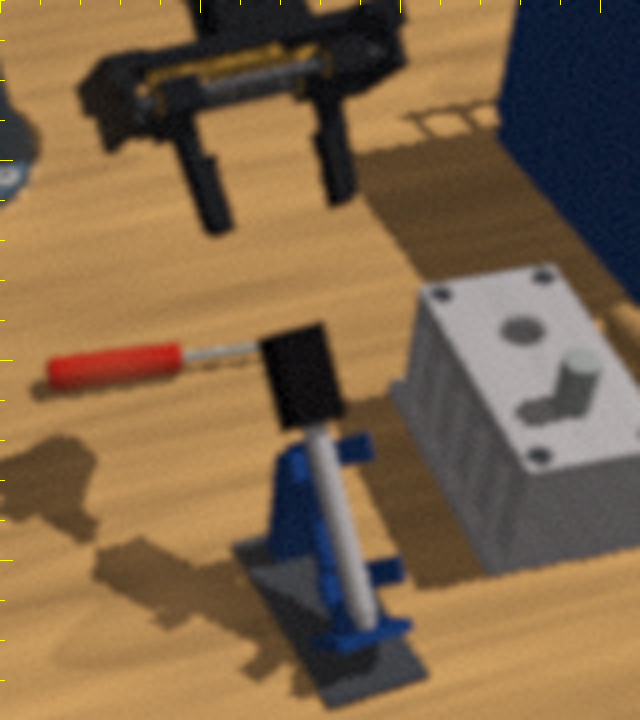

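View pics/i_w.png

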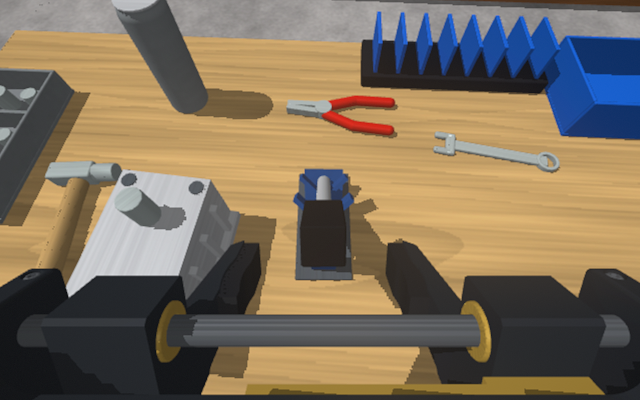

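```bash
python3 -m crank '[{"dp":[-0.404,-0.004,0.514],"rotation":[0,-0.017,0]},{"dp":[-0.404,-0.004,0.514],"rotation":[0,-0.017,0]},{"dp":[-0.404,-0.004,0.514],"rotation":[0,-0.017,0]},{"dp":[0,0,0],"rotation":[0,0,0]}]'
python3 - <<'E'
from h import *
st()
R2=tool(3.1,45); d=R2.as_matrix()[:,2]; 
g=np.array([631.5,141.2,36])-165*d
b=plan(g,R2,3,True)
m=camera_model('wrist');im=read_camera('wrist');crop(im,220,150,420,300,4,'pics/j_w.png')
e=np.array([631.5,141.2,36])-190*d; print(proj(m,e),proj(m,e+130*d),proj(m,e+190*d))
E
```

```text
time_s: 10.85
tcp_pos: [486.3, 133.2, 179.0]
ee_rot: [0.926, 0.025, 0.376, -0.011]
wrist_force: [-0.2, -0.5, -0.4]
grip_width: 0.748
t 10.85 tcp [486.3 133.2 179. ] grasp [473.1 132.5 192.6] z [ 0.697  0.038 -0.716] xyaw 3.1 F [-0.2 -0.5 -0.4] T [-0.03  0.31  0.06] w 65.8 q [ 0.01 -0.31  2.4   0.1   0.28  1.44]
from [486.3 133.2 179. ] to [528.4 135.6 139.2] n 3 dp [ 0.025 -0.001  0.644] rot [-0.001  0.031 -0.002]
[322.3842296  241.98436273] [322.95283526 178.72364238] [323.08317031 164.22310215]
```

View pics/j_w.png

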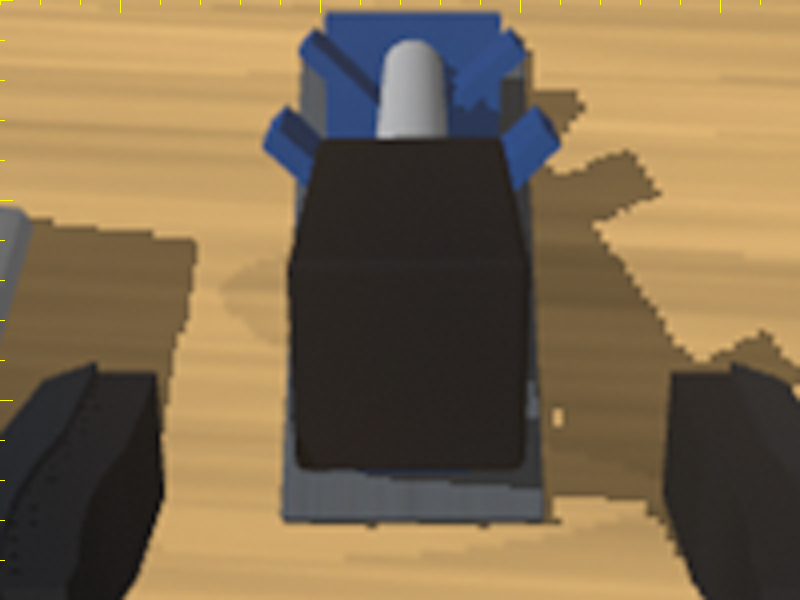

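```bash
python3 -m crank '[{"dp":[0.025,0,0.644],"rotation":[0,0.031,0]},{"dp":[0.025,0,0.644],"rotation":[0,0.031,0]},{"dp":[0.025,0,0.644],"rotation":[0,0.031,0]},{"dp":[0,0,0],"rotation":[0,0,0]}]'
python3 - <<'E'
from h import *
st()
R2=tool(3.1,45); d=R2.as_matrix()[:,2]; 
g=np.array([631.5,141.2,36])-165*d
b=plan(g,R2,1,True)
E
```

```text
time_s: 11.3
tcp_pos: [530.2, 135.6, 141.2]
ee_rot: [0.923, 0.025, 0.385, -0.011]
wrist_force: [-0.2, -0.1, 0.0]
grip_width: 0.748
t 11.3 tcp [530.2 135.6 141.2] grasp [516.7 134.9 154.5] z [ 0.709  0.039 -0.704] xyaw 3.1 F [-0.2 -0.1  0. ] T [-0.01  0.29 -0.01] w 65.9 q [ 0.02 -0.08  2.33  0.25  0.11  1.3 ]
from [530.2 135.6 141.2] to [528.4 135.6 139.2] n 1 dp [-0.087 -0.003  0.003] rot [-0.005 -0.033 -0.009]
```

```bash
python3 -m crank '[{"dp":[-0.07,0,0],"rotation":[0,-0.02,0]},{"dp":[0,0,0],"rotation":[0,0,0]},{"dp":[0,0,0],"rotation":[0,0,0]},{"dp":[0,0,0],"rotation":[0,0,0]},{"dp":[0,0,0],"rotation":[0,0,0]},{"dp":[0,0,0],"rotation":[0,0,0]}]' 0
python3 - <<'E'
from h import *
import time
st();st()
s=status.observe();R=Ro.from_quat(s['ee_rot']);p=s['tcp_pos']
d0=tool(3.1,45).as_matrix()[:,2]
tipT=R.inv().apply(np.array([631.5,141.2,36])-p); dT=R.inv().apply(d0); print(tipT.round(1),dT.round(3)); np.save('rodT2.npy',np.array([tipT,dT]))
E
```

```text
time_s: 11.9
tcp_pos: [527.0, 135.8, 140.4]
ee_rot: [0.923, 0.025, 0.385, -0.011]
wrist_force: [-6.9, 0.4, 8.4]
grip_width: 0.387
t 11.9 tcp [527.  135.8 140.4] grasp [513.5 135.  153.8] z [ 0.709  0.039 -0.704] xyaw 3.1 F [-6.9  0.4  8.4] T [0.2  0.22 0.21] w 34.0 q [ 0.02 -0.09  2.34  0.25  0.1   1.3 ]
t 11.9 tcp [527.  135.8 140.4] grasp [513.5 135.  153.8] z [ 0.709  0.039 -0.704] xyaw 3.1 F [-6.9  0.4  8.4] T [0.2  0.22 0.21] w 34.0 q [ 0.02 -0.09  2.34  0.25  0.1   1.3 ]
[ -0.5   0.3 147.8] [-0.005  0.001  1.   ]
```

```bash
python3 -m crank '[{"dp":[0.35,0,-0.35],"rotation":[0,0,0]},{"dp":[0.59,0,-0.59],"rotation":[0,0,0]},{"dp":[0.59,0,-0.59],"rotation":[0,0,0]},{"dp":[0.59,0,-0.59],"rotation":[0,0,0]}]'
python3 - <<'E'
from h import *
st()
tipT,dT=np.load('rodT2.npy')
s=status.observe();R=Ro.from_quat(s['ee_rot']);p=s['tcp_pos']; print('tip',p+R.apply(tipT))
Rt=tool(3.1,0)
plan(np.array([466.7,324.6,150])-Rt.apply(tipT),Rt,9)
E
```

```text
time_s: 12.3
tcp_pos: [525.7, 135.4, 229.7]
ee_rot: [0.923, 0.025, 0.383, -0.011]
wrist_force: [0.6, -0.3, -0.9]
grip_width: 0.382
t 12.3 tcp [525.7 135.4 229.7] grasp [512.3 134.6 243.1] z [ 0.707  0.038 -0.706] xyaw 3.1 F [ 0.6 -0.3 -0.9] T [-0.    0.48 -0.04] w 33.6 q [ 0.02 -0.3   2.28  0.07  0.38  1.48]
tip [629.87773918 140.69279274 124.92814558]
from [525.7 135.4 229.7] to [467.2 324.9 297.8] n 9 dp [-0.056 -0.713 -0.312] rot [-0.    -0.626 -0.   ]
```

```bash
python3 -m crank '[{"dp":[-0.056,-0.713,-0.312],"rotation":[0,-0.626,0]},{"dp":[-0.056,-0.713,-0.312],"rotation":[0,-0.626,0]},{"dp":[-0.056,-0.713,-0.312],"rotation":[0,-0.626,0]},{"dp":[-0.056,-0.713,-0.312],"rotation":[0,-0.626,0]},{"dp":[-0.056,-0.713,-0.312],"rotation":[0,-0.626,0]},{"dp":[-0.056,-0.713,-0.312],"rotation":[0,-0.626,0]},{"dp":[-0.056,-0.713,-0.312],"rotation":[0,-0.626,0]},{"dp":[-0.056,-0.713,-0.312],"rotation":[0,-0.626,0]},{"dp":[-0.056,-0.713,-0.312],"rotation":[0,-0.626,0]},{"dp":[0,0,0],"rotation":[0,0,0]}]'
python3 - <<'E'
from h import *
np.set_printoptions(precision=1,suppress=True)
st()
tipT,dT=np.load('rodT2.npy')
s=status.observe();R=Ro.from_quat(s['ee_rot']);p=s['tcp_pos']; tip=p+R.apply(tipT);d=R.apply(dT)
T=camera_model('top');S=camera_model('scene');W=camera_model('wrist')
print('tip',tip,d,[proj(m,tip) for m in(T,S,W)])
t=read_camera('top');sc=read_camera('scene');w=read_camera('wrist')
crop(sc,390,60,490,180,5,'pics/k_s.png');crop(w,200,50,440,230,3,'pics/k_w.png')
print([proj(m,[466.7,324.6,95]) for m in (S,W)])
E
```

```text
time_s: 13.3
tcp_pos: [469.1, 326.8, 298.0]
ee_rot: [1.0, 0.027, 0.001, -0.001]
wrist_force: [0.3, -0.0, -1.9]
grip_width: 0.386
t 13.3 tcp [469.1 326.8 298. ] grasp [469.1 326.8 317. ] z [ 0.  0. -1.] xyaw 3.1 F [ 0.3 -0.  -1.9] T [ 0.1 -0.1 -0. ] w 34.0 q [0.4 0.1 1.6 0.  1.5 1.9]
tip [468.8 326.7 150.1] [-0.  0. -1.] [array([171.8, 243.2]), array([435.2, 126.1]), array([322.9, 182.1])]
[array([430.4, 142.2]), array([324.7, 170.9])]
```

View pics/k_s.png

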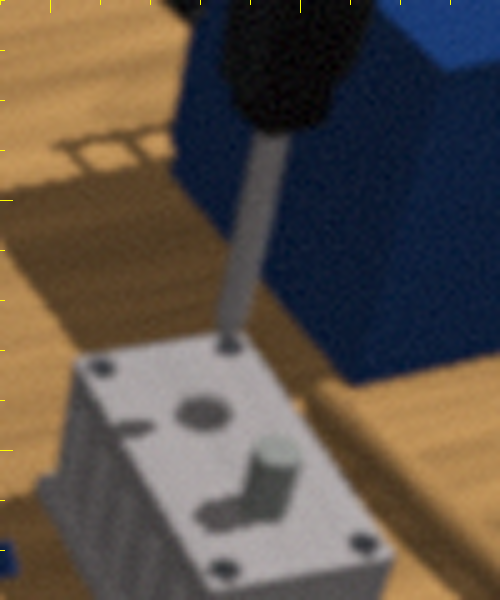

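View pics/k_w.png

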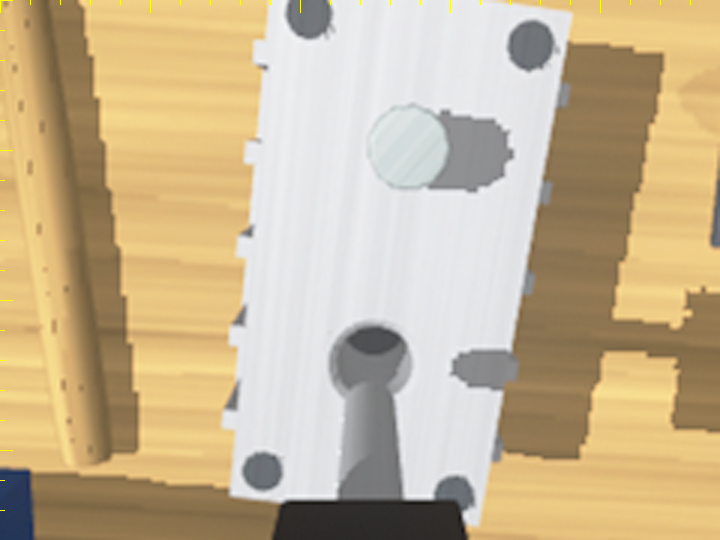

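```bash
python3 -m crank '[{"dp":[-0.074,0.066,0.7],"rotation":[0,0,0]},{"dp":[0,0,0.7],"rotation":[0,0,0]},{"dp":[0,0,0.5],"rotation":[0,0,0]},{"dp":[0,0,0.5],"rotation":[0,0,0]},{"dp":[0,0,0.4],"rotation":[0,0,0]},{"dp":[0,0,0],"rotation":[0,0,0]}]'
python3 - <<'E'
from h import *
st()
tipT,dT=np.load('rodT2.npy')
s=status.observe();R=Ro.from_quat(s['ee_rot']);p=s['tcp_pos']; print(p+R.apply(tipT))
crop(read_camera('scene'),390,60,490,180,5,'pics/l_s.png')
E
```

```text
time_s: 14.05
tcp_pos: [465.0, 322.4, 211.7]
ee_rot: [1.0, 0.027, -0.0, 0.0]
wrist_force: [-0.4, -1.1, -0.7]
grip_width: 0.385
t 14.05 tcp [465.  322.4 211.7] grasp [465.1 322.4 230.7] z [-0.001 -0.001 -1.   ] xyaw 3.1 F [-0.4 -1.1 -0.7] T [ 0.03  0.04 -0.06] w 33.8 q [ 0.4   0.19  1.66 -0.    1.3   1.91]
[464.37640657 321.92573606  63.83083327]
```

View pics/l_s.png

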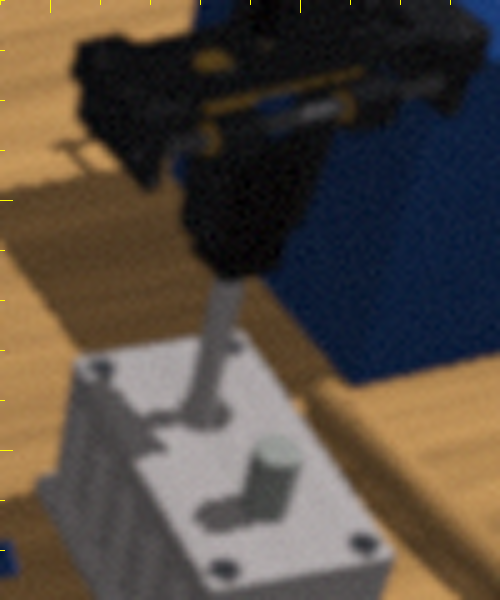

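```bash
python3 -m crank '[{"dp":[0.075,-0.085,0],"rotation":[0,0,0]},{"dp":[0,0,0.1],"rotation":[0,0,0]},{"dp":[0,0,0.1],"rotation":[0,0,0]},{"dp":[0,0,0],"rotation":[0,0,0]}]'
for i in 1; do python3 -m crank '[{"dp":[0,0,0.1],"rotation":[0,0,0]},{"dp":[0,0,0],"rotation":[0,0,0]}]'; done
python3 -m crank '[{"dp":[0,0,0.1],"rotation":[0,0,0]},{"dp":[0,0,0],"rotation":[0,0,0]}]'
python3 -c "
from h import *
st()"
```

```text
time_s: 14.5
tcp_pos: [468.0, 325.6, 207.3]
ee_rot: [1.0, 0.027, 0.001, -0.0]
wrist_force: [-0.1, 0.2, -1.4]
grip_width: 0.381
time_s: 14.7
tcp_pos: [468.0, 325.6, 204.3]
ee_rot: [1.0, 0.027, 0.001, -0.0]
wrist_force: [-0.4, -0.6, -1.5]
grip_width: 0.381
time_s: 14.9
tcp_pos: [468.0, 325.6, 201.2]
ee_rot: [1.0, 0.027, 0.001, -0.0]
wrist_force: [-0.7, -0.4, -1.4]
grip_width: 0.383
t 14.9 tcp [468.  325.6 201.2] grasp [467.9 325.6 220.2] z [ 0.001  0.    -1.   ] xyaw 3.1 F [-0.7 -0.4 -1.4] T [ 0.02 -0.   -0.02] w 33.7 q [ 0.4   0.2   1.66 -0.    1.28  1.92]
```

Tip at about 53 mm, no contact yet; going on in small steps.

```bash
python3 -m crank '[{"dp":[0,0,0.1],"rotation":[0,0,0]},{"dp":[0,0,0],"rotation":[0,0,0]}]'
python3 -m crank '[{"dp":[0,0,0.2],"rotation":[0,0,0]},{"dp":[0,0,0.1],"rotation":[0,0,0]},{"dp":[0,0,0],"rotation":[0,0,0]}]'
python3 -m crank '[{"dp":[0,0,0.1],"rotation":[0,0,0]},{"dp":[0,0,0],"rotation":[0,0,0]}]'
python3 -c "
from h import *
st()"
```

```text
time_s: 15.1
tcp_pos: [467.9, 325.6, 198.2]
ee_rot: [1.0, 0.027, 0.001, -0.0]
wrist_force: [-0.1, -0.0, -1.7]
grip_width: 0.387
time_s: 15.4
tcp_pos: [467.7, 325.5, 188.8]
ee_rot: [1.0, 0.027, 0.0, -0.0]
wrist_force: [0.6, -1.0, -0.6]
grip_width: 0.383
time_s: 15.6
tcp_pos: [468.0, 325.6, 186.3]
ee_rot: [1.0, 0.027, 0.001, -0.0]
wrist_force: [-1.1, 0.4, -1.6]
grip_width: 0.382
t 15.6 tcp [468.  325.6 186.3] grasp [468.  325.6 205.3] z [ 0.001  0.    -1.   ] xyaw 3.1 F [-1.1  0.4 -1.6] T [ 0.02  0.02 -0.01] w 33.6 q [ 0.4   0.22  1.67 -0.    1.25  1.92]
```

```bash
python3 -m crank '[{"dp":[0,0,0.07],"rotation":[0,0,0]},{"dp":[0,0,0],"rotation":[0,0,0]}]'|grep -v rot
```

```text
time_s: 15.8
tcp_pos: [468.1, 325.7, 184.3]
wrist_force: [0.2, -0.1, -0.6]
grip_width: 0.385
```

```bash
python3 -m crank '[{"dp":[0,0,0.07],"rotation":[0,0,0]},{"dp":[0,0,0],"rotation":[0,0,0]}]'|grep -v rot
python3 -m crank '[{"dp":[0,0,0.07],"rotation":[0,0,0]},{"dp":[0,0,0],"rotation":[0,0,0]}]'|grep -v rot
```

```text
time_s: 16.0
tcp_pos: [468.1, 325.6, 182.2]
wrist_force: [-0.3, -0.1, -0.3]
grip_width: 0.384
time_s: 16.2
tcp_pos: [468.1, 325.6, 180.1]
wrist_force: [-0.9, -0.3, -0.6]
grip_width: 0.382
```

```bash
python3 -m crank '[{"dp":[0,0,0.07],"rotation":[0,0,0]},{"dp":[0,0,0],"rotation":[0,0,0]}]'|grep -v rot
python3 -m crank '[{"dp":[0,0,0.07],"rotation":[0,0,0]},{"dp":[0,0,0],"rotation":[0,0,0]}]'|grep -v rot
python3 -m crank '[{"dp":[0,0,0.1],"rotation":[0,0,0]},{"dp":[0,0,0.1],"rotation":[0,0,0]},{"dp":[0,0,0],"rotation":[0,0,0]}]'|grep -v rot
```

```text
time_s: 16.4
tcp_pos: [468.1, 325.6, 177.9]
wrist_force: [-0.1, 0.4, -0.8]
grip_width: 0.384
time_s: 16.6
tcp_pos: [468.1, 325.6, 175.9]
wrist_force: [-0.1, -0.3, -1.8]
grip_width: 0.382
time_s: 16.9
tcp_pos: [467.9, 325.6, 169.5]
wrist_force: [0.2, -0.3, -2.2]
grip_width: 0.386
```

```bash
python3 -m crank '[{"dp":[0,0,0.1],"rotation":[0,0,0]},{"dp":[0,0,0],"rotation":[0,0,0]}]'|grep -v rot
```

```text
time_s: 17.1
tcp_pos: [468.0, 325.6, 166.7]
wrist_force: [0.7, 0.4, -1.5]
grip_width: 0.384
```

```bash
python3 -m crank '[{"dp":[0,0,0.07],"rotation":[0,0,0]},{"dp":[0,0,0],"rotation":[0,0,0]}]'|grep -v rot
python3 -m crank '[{"dp":[0,0,0.05],"rotation":[0,0,0]},{"dp":[0,0,0],"rotation":[0,0,0]}]'|grep -v rot
```

```text
time_s: 17.3
tcp_pos: [468.1, 325.6, 164.8]
wrist_force: [-0.5, -0.7, -0.8]
grip_width: 0.382
time_s: 17.5
tcp_pos: [468.2, 325.7, 163.4]
wrist_force: [0.2, 0.5, -1.5]
grip_width: 0.384
```

```bash
python3 -m crank '[{"dp":[0,0,0.05],"rotation":[0,0,0]},{"dp":[0,0,0],"rotation":[0,0,0]}]'|grep -v rot
```

```text
time_s: 17.7
tcp_pos: [468.8, 325.8, 163.2]
wrist_force: [-0.6, -1.2, 4.8]
grip_width: 0.383
```

```bash
python3 -m crank '[{"dp":[0,0,0.05],"rotation":[0,0,0]},{"dp":[0,0,0],"rotation":[0,0,0]}]'|grep -v rot
python3 -c "
from h import *
st()
s=status.observe();R=Ro.from_quat(s['ee_rot']);p=s['tcp_pos']
plan(p+[0,0,140],R,5)"
```

```text
time_s: 17.9
tcp_pos: [469.6, 326.1, 163.1]
wrist_force: [-1.9, -1.7, 11.1]
grip_width: 0.384
t 17.9 tcp [469.6 326.1 163.1] grasp [469.5 326.  182.1] z [ 0.005  0.002 -1.   ] xyaw 3.1 F [-1.9 -1.7 11.1] T [-0.48  0.57 -0.02] w 33.8 q [ 0.4   0.25  1.69 -0.    1.2   1.92]
from [469.6 326.1 163.1] to [469.6 326.1 303.1] n 5 dp [ 0.005 -0.001 -0.933] rot [0. 0. 0.]
```

```bash
python3 -m crank '[{"dp":[0,0,-0.6],"rotation":[0,0,0]},{"dp":[0,0,-1],"rotation":[0,0,0]},{"dp":[0,0,-1],"rotation":[0,0,0]},{"dp":[0,0,-1],"rotation":[0,0,0]},{"dp":[0,0,-1],"rotation":[0,0,0]},{"dp":[0,0,0],"rotation":[0,0,0]}]'
python3 - <<'E'
from h import *
st()
tipT,dT=np.load('rodT2.npy')
Rt=tool(3.1,45)
plan(np.array([630.5,141.2,36+80])-Rt.apply(tipT),Rt,9)
E
```

```text
time_s: 18.5
tcp_pos: [470.1, 326.6, 303.7]
ee_rot: [1.0, 0.027, 0.005, -0.002]
wrist_force: [0.7, -0.8, -0.6]
grip_width: 0.383
t 18.5 tcp [470.1 326.6 303.7] grasp [469.9 326.5 322.7] z [ 0.01   0.004 -1.   ] xyaw 3.1 F [ 0.7 -0.8 -0.6] T [ 0.04 -0.06  0.02] w 33.7 q [ 0.4   0.12  1.54 -0.    1.47  1.92]
from [470.1 326.6 303.7] to [526.5 135.9 220.9] n 9 dp [0.055 0.717 0.354] rot [-0.003  0.617 -0.001]
```

```bash
python3 -m crank '[{"dp":[0.055,0.717,0.354],"rotation":[-0.003,0.617,0]},{"dp":[0.055,0.717,0.354],"rotation":[-0.003,0.617,0]},{"dp":[0.055,0.717,0.354],"rotation":[-0.003,0.617,0]},{"dp":[0.055,0.717,0.354],"rotation":[-0.003,0.617,0]},{"dp":[0.055,0.717,0.354],"rotation":[-0.003,0.617,0]},{"dp":[0.055,0.717,0.354],"rotation":[-0.003,0.617,0]},{"dp":[0.055,0.717,0.354],"rotation":[-0.003,0.617,0]},{"dp":[0.055,0.717,0.354],"rotation":[-0.003,0.617,0]},{"dp":[0.055,0.717,0.354],"rotation":[-0.003,0.617,0]},{"dp":[0,0,0],"rotation":[0,0,0]}]'
python3 - <<'E'
from h import *
st()
tipT,dT=np.load('rodT2.npy')
Rt=tool(3.1,45)
s=status.observe();R=Ro.from_quat(s['ee_rot']);p=s['tcp_pos'];tip=p+R.apply(tipT);print(tip, R.apply(dT))
a=plan(np.array([630.5,141.2,36+6])-Rt.apply(tipT),Rt,4)
S=camera_model('scene');print(proj(S,tip),proj(S,tip-110*R.apply(dT)))
crop(read_camera('scene'),320,80,440,240,4,'pics/m_s.png');cv2.imwrite('pics/m_w.png',read_camera('wrist'))
E
```

```text
time_s: 19.5
tcp_pos: [520.2, 132.6, 210.7]
ee_rot: [0.926, 0.023, 0.376, -0.008]
wrist_force: [-1.3, -0.8, -1.3]
grip_width: 0.381
t 19.5 tcp [520.2 132.6 210.7] grasp [507.  132.  224.3] z [ 0.696  0.032 -0.717] xyaw 2.8 F [-1.3 -0.8 -1.3] T [-0.01  0.57 -0.04] w 33.5 q [ 0.02 -0.28  2.3   0.06  0.35  1.49]
[622.69260935 137.09721165 104.20939007] [ 0.69244153  0.03171275 -0.72077669]
from [520.2 132.6 210.7] to [526.5 135.9 146.9] n 4 dp [-0.334 -0.025  0.417] rot [ 0.009  0.026 -0.003]
[390.99679048 195.97612526] [379.86796486 150.78197152]
```

View pics/m_s.png

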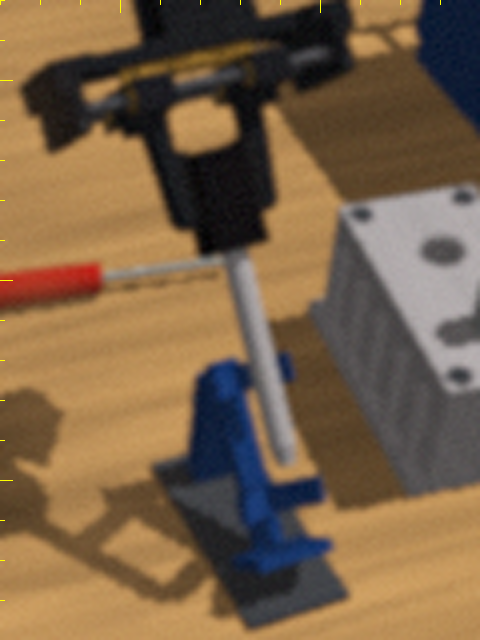

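View pics/m_w.png

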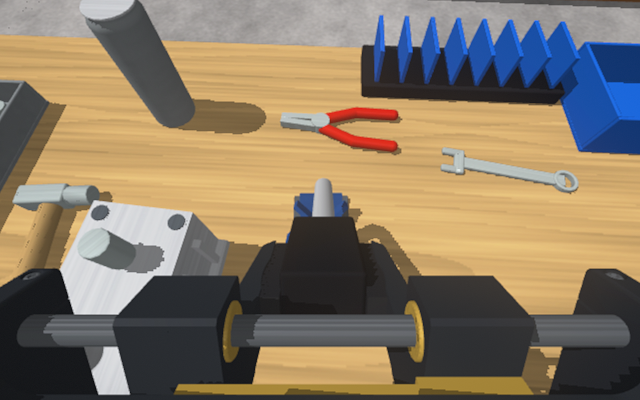

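```bash
python3 - <<'E'
from h import *
tipT,dT=np.load('rodT2.npy')
Rt=tool(3.1,45)
plan(np.array([631,141.2,86])-Rt.apply(tipT),Rt,2)
E
```

```text
from [522.6 134.2 214.5] to [527.  135.9 190.9] n 2 dp [-0.222 -0.024  0.332] rot [ 0.014  0.043 -0.003]
```

```bash
python3 -m crank '[{"dp":[-0.222,-0.024,0.332],"rotation":[0.014,0.043,0]},{"dp":[-0.222,-0.024,0.332],"rotation":[0.014,0.043,0]},{"dp":[0,0,0],"rotation":[0,0,0]},{"dp":[0,0,0],"rotation":[0,0,0]},{"dp":[0,0,0],"rotation":[0,0,0]}]'
python3 - <<'E'
from h import *
tipT,dT=np.load('rodT2.npy');st()
Rt=tool(3.1,45)
s=status.observe();R=Ro.from_quat(s['ee_rot']);p=s['tcp_pos'];tip=p+R.apply(tipT);print(tip, R.apply(dT))
plan(np.array([630.5,141.2,43])-Rt.apply(tipT),Rt,3)
E
```

```text
time_s: 20.1
tcp_pos: [528.6, 136.8, 193.6]
ee_rot: [0.923, 0.026, 0.385, -0.011]
wrist_force: [1.1, -0.5, -0.9]
grip_width: 0.383
t 20.1 tcp [528.6 136.8 193.6] grasp [515.1 136.1 206.9] z [ 0.709  0.04  -0.704] xyaw 3.2 F [ 1.1 -0.5 -0.9] T [-0.    0.52  0.  ] w 33.7 q [ 0.02 -0.22  2.31  0.09  0.27  1.46]
[633.12623367 142.39983292  89.17091502] [ 0.7061198   0.03911296 -0.70701132]
from [528.6 136.8 193.6] to [526.5 135.9 147.9] n 3 dp [-0.377  0.009  0.34 ] rot [-0.003 -0.012  0.003]
```

```bash
python3 -m crank '[{"dp":[-0.377,0.009,0.34],"rotation":[0,-0.012,0]},{"dp":[-0.377,0.009,0.34],"rotation":[0,-0.012,0]},{"dp":[-0.377,0.009,0.34],"rotation":[0,-0.012,0]},{"dp":[0,0,0],"rotation":[0,0,0]},{"dp":[0,0,0],"rotation":[0,0,0]},{"dp":[0,0,0],"rotation":[0,0,0]}]'
python3 - <<'E'
from h import *
tipT,dT=np.load('rodT2.npy');st()
Rt=tool(3.1,45)
s=status.observe();R=Ro.from_quat(s['ee_rot']);p=s['tcp_pos'];tip=p+R.apply(tipT);print(tip, R.apply(dT))
plan(np.array([630.5,141.2,37])-Rt.apply(tipT),Rt,3)
E
```

```text
time_s: 20.7
tcp_pos: [526.7, 135.5, 148.3]
ee_rot: [0.923, 0.026, 0.383, -0.011]
wrist_force: [0.2, -0.6, -0.6]
grip_width: 0.38
t 20.7 tcp [526.7 135.5 148.3] grasp [513.3 134.7 161.7] z [ 0.707  0.039 -0.706] xyaw 3.2 F [ 0.2 -0.6 -0.6] T [-0.01  0.52  0.02] w 33.5 q [ 0.02 -0.11  2.33  0.2   0.13  1.35]
[630.82707392 140.95010343  43.50234187] [ 0.70340309  0.03844602 -0.70975066]
from [526.7 135.5 148.3] to [526.5 135.9 141.9] n 3 dp [-0.052 -0.004  0.049] rot [-0.002 -0.002  0.002]
```

```bash
python3 -m crank '[{"dp":[-0.052,-0.004,0.049],"rotation":[0,0,0]},{"dp":[-0.052,-0.004,0.049],"rotation":[0,0,0]},{"dp":[-0.052,0,0.049],"rotation":[0,0,0]},{"dp":[0,0,0],"rotation":[0,0,0]},{"dp":[0,0,0],"rotation":[0,0,0]}]'|grep -v rot
python3 -m crank '[{"dp":[-0.024,0,0.024],"rotation":[0,0,0]},{"dp":[0,0,0],"rotation":[0,0,0]}]'|grep -v rot
python3 -c "
from h import *
tipT,dT=np.load('rodT2.npy');st()
s=status.observe();R=Ro.from_quat(s['ee_rot']);p=s['tcp_pos'];tip=p+R.apply(tipT);print(tip)"
```

```text
time_s: 21.2
tcp_pos: [526.4, 135.6, 141.2]
wrist_force: [3.3, 2.5, 0.2]
grip_width: 0.383
time_s: 21.4
tcp_pos: [526.7, 135.7, 140.6]
wrist_force: [3.2, 4.6, 3.7]
grip_width: 0.383
t 21.4 tcp [526.7 135.7 140.6] grasp [513.3 134.9 154. ] z [ 0.707  0.039 -0.706] xyaw 3.2 F [3.2 4.6 3.7] T [ 0.6  -0.65  0.5 ] w 33.7 q [ 0.02 -0.09  2.34  0.24  0.11  1.31]
[630.92036476 141.10473236  35.90045972]
```

```bash
python3 -m crank '[{"dp":[-0.015,0,0.015],"rotation":[0,0,0]},{"dp":[0,0,0],"rotation":[0,0,0]}]'|grep -v rot
python3 -m crank '[{"dp":[0,0,0],"rotation":[0,0,0]},{"dp":[0,0,0],"rotation":[0,0,0]},{"dp":[0,0,0],"rotation":[0,0,0]},{"dp":[0,0,0],"rotation":[0,0,0]},{"dp":[0,0,0],"rotation":[0,0,0]}]' 0.75
python3 -c "
from h import *
st();crop(read_camera('scene'),320,80,440,240,4,'pics/n_s.png')
s=status.observe();R=Ro.from_quat(s['ee_rot']);p=s['tcp_pos'];d=R.as_matrix()[:,2]
plan(p-80*d,R,3)"
```

```text
time_s: 21.6
tcp_pos: [526.9, 135.7, 140.3]
wrist_force: [1.3, 3.9, 6.9]
grip_width: 0.38
time_s: 22.1
tcp_pos: [525.3, 135.5, 138.3]
ee_rot: [0.924, 0.025, 0.382, -0.011]
wrist_force: [-0.6, 0.5, 0.1]
grip_width: 0.749
t 22.1 tcp [525.3 135.5 138.3] grasp [511.9 134.7 151.7] z [ 0.705  0.039 -0.709] xyaw 3.2 F [-0.6  0.5  0.1] T [0.03 0.33 0.02] w 65.9 q [ 0.02 -0.08  2.34  0.24  0.11  1.3 ]
from [525.4 135.5 138.4] to [469.  132.4 195.1] n 3 dp [-0.     0.    -0.889] rot [0. 0. 0.]
```

View pics/n_s.png

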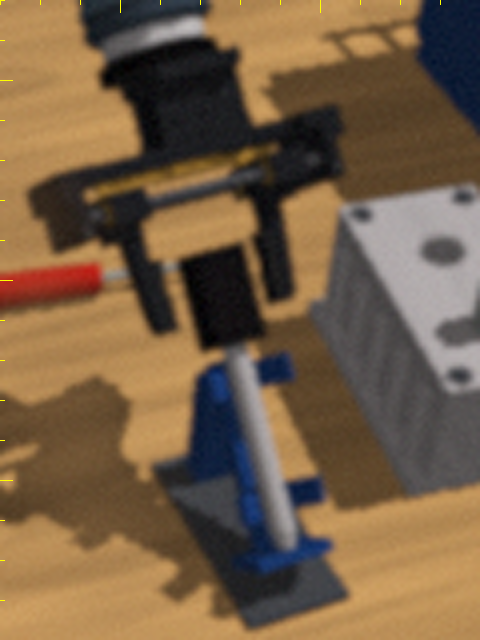

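```bash
python3 -m crank '[{"dp":[0,0,-0.889],"rotation":[0,0,0]},{"dp":[0,0,-0.889],"rotation":[0,0,0]},{"dp":[0,0,-0.889],"rotation":[0,0,0]},{"dp":[0.5,0,-0.5],"rotation":[0,0,0]},{"dp":[0.5,0,-0.5],"rotation":[0,0,0]},{"dp":[0,0,0],"rotation":[0,0,0]}]' 0.55
python3 -c "
from h import *
st()
plan([489,-375.5,220],tool(-2,0),18)
sc=read_camera('scene');crop(sc,300,80,460,240,4,'pics/o_s.png')"
```

```text
time_s: 22.75
tcp_pos: [470.9, 132.5, 241.9]
ee_rot: [0.922, 0.026, 0.385, -0.01]
wrist_force: [-0.4, -0.1, -0.1]
grip_width: 0.548
t 22.75 tcp [470.9 132.5 241.9] grasp [457.4 131.8 255.3] z [ 0.71   0.039 -0.703] xyaw 3.2 F [-0.4 -0.1 -0.1] T [-0.02  0.29 -0.03] w 48.2 q [ 0.01 -0.51  2.39  0.07  0.48  1.48]
from [470.9 132.5 241.9] to [ 489.  -375.5  220. ] n 18 dp [0.006 0.942 0.042] rot [-0.014 -0.315  0.034]
```

View pics/o_s.png

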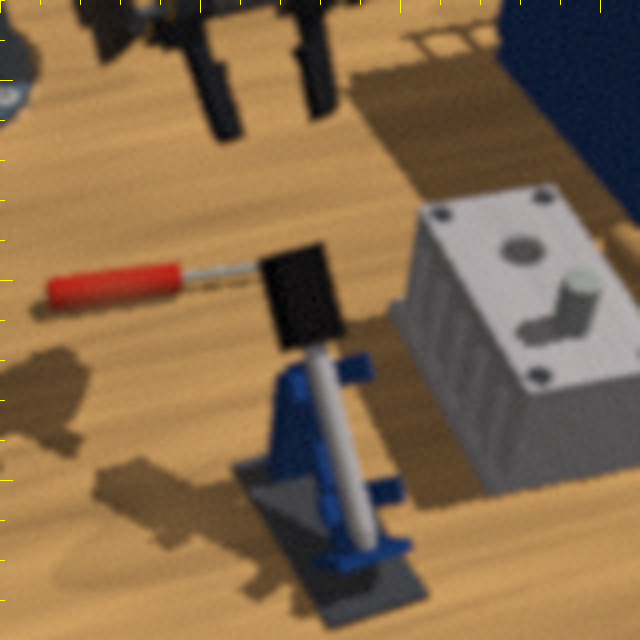

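The rod leans in the rest again, with its tip on the toe (crop 368,545) and the gripper clear. The bore is 80 mm deep, so the long pin is needed: the grey pin at top-view (471,234). The orange (441,203) and purple (471,200) look-alikes stand outside the rack.

```bash
python3 -m crank '[{"dp":[0.006,0.942,0.042],"rotation":[-0.014,-0.315,0.034]},{"dp":[0.006,0.942,0.042],"rotation":[-0.014,-0.315,0.034]},{"dp":[0.006,0.942,0.042],"rotation":[-0.014,-0.315,0.034]},{"dp":[0.006,0.942,0.042],"rotation":[-0.014,-0.315,0.034]},{"dp":[0.006,0.942,0.042],"rotation":[-0.014,-0.315,0.034]},{"dp":[0.006,0.942,0.042],"rotation":[-0.014,-0.315,0.034]},{"dp":[0.006,0.942,0.042],"rotation":[-0.014,-0.315,0.034]},{"dp":[0.006,0.942,0.042],"rotation":[-0.014,-0.315,0.034]},{"dp":[0.006,0.942,0.042],"rotation":[-0.014,-0.315,0.034]},{"dp":[0.006,0.942,0.042],"rotation":[-0.014,-0.315,0.034]},{"dp":[0.006,0.942,0.042],"rotation":[-0.014,-0.315,0.034]},{"dp":[0.006,0.942,0.042],"rotation":[-0.014,-0.315,0.034]},{"dp":[0.006,0.942,0.042],"rotation":[-0.014,-0.315,0.034]},{"dp":[0.006,0.942,0.042],"rotation":[-0.014,-0.315,0.034]},{"dp":[0.006,0.942,0.042],"rotation":[-0.014,-0.315,0.034]},{"dp":[0.006,0.942,0.042],"rotation":[-0.014,-0.315,0.034]},{"dp":[0.006,0.942,0.042],"rotation":[-0.014,-0.315,0.034]},{"dp":[0.006,0.942,0.042],"rotation":[-0.014,-0.315,0.034]},{"dp":[0,0,0],"rotation":[0,0,0]},{"dp":[0,0,0],"rotation":[0,0,0]}]'
python3 -c "
from h import *
st()
W=camera_model('wrist');im=read_camera('wrist')
cv2.imwrite('pics/p_w.png',im)
print([proj(W,p) for p in ([489,-375.5,130],[486,-296,110],[484,-216,90])])
a=plan([489,-375.5,150],tool(-2,0),3)"
```

```text
time_s: 24.8
tcp_pos: [486.9, -375.0, 213.0]
ee_rot: [1.0, -0.018, -0.005, -0.002]
wrist_force: [-0.4, 0.8, -0.8]
grip_width: 0.554
t 24.8 tcp [ 486.9 -375.   213. ] grasp [ 487.1 -375.1  232. ] z [-0.01   0.004 -1.   ] xyaw -2.0 F [-0.4  0.8 -0.8] T [ 0.1   0.03 -0.02] w 48.7 q [-0.85  0.3   1.52 -0.01  1.33  0.76]
[array([323.26910838, 200.68746053]), array([228.46272008, 198.83081138]), array([146.92560388, 196.21935205])]
from [ 486.9 -374.5  213.7] to [ 489.  -375.5  150. ] n 3 dp [0.028 0.012 0.707] rot [-0.007  0.023  0.001]
```

View pics/p_w.png

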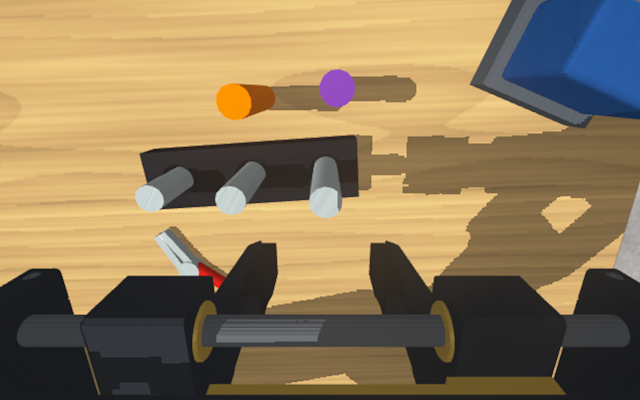

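```bash
python3 - <<'E'
from h import *
im=cv2.imread('pics/p_w.png'); crop(im,280,130,380,230,6,'pics/p_wc.png')
a=plan([488,-376,145],tool(-2,0),3)
b=plan([488,-376,97],tool(-2,0),3,start=a)
E
```

```text
from [ 486.9 -374.5  213.7] to [ 488. -376.  145.] n 3 dp [0.017 0.018 0.763] rot [-0.007  0.023  0.001]
from [ 488. -376.  145.] to [ 488. -376.   97.] n 3 dp [0.    0.    0.533] rot [0. 0. 0.]
```

View pics/p_wc.png

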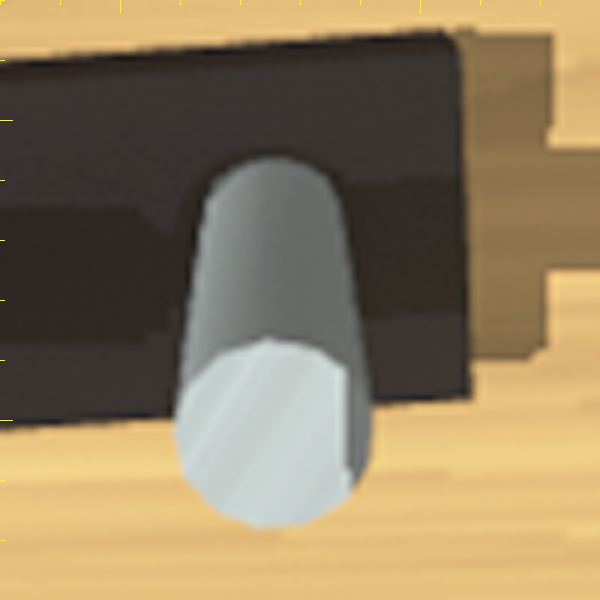

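```bash
python3 -m crank '[{"dp":[0.017,0.018,0.763],"rotation":[-0.007,0.023,0]},{"dp":[0.017,0.018,0.763],"rotation":[-0.007,0.023,0]},{"dp":[0.017,0.018,0.763],"rotation":[-0.007,0.023,0]},{"dp":[0,0,0],"rotation":[0,0,0]},{"dp":[0,0,0],"rotation":[0,0,0]}]'
python3 - <<'E'
from h import *
st()
plan([488,-376,97],tool(-2,0),3)
m=camera_model('wrist');cv2.imwrite('pics/q_w.png',read_camera('wrist'))
crop(read_camera('scene'),100,120,260,280,4,'pics/q_s.png')
E
```

```text
time_s: 25.35
tcp_pos: [488.4, -376.3, 147.2]
ee_rot: [1.0, -0.017, 0.001, 0.001]
wrist_force: [1.0, -1.3, 0.2]
grip_width: 0.55
t 25.35 tcp [ 488.4 -376.3  147.2] grasp [ 488.4 -376.2  166.2] z [ 0.001 -0.002 -1.   ] xyaw -2.0 F [ 1.  -1.3  0.2] T [-0.04  0.01  0.01] w 48.4 q [-0.85  0.36  1.58 -0.    1.2   0.76]
from [ 488.4 -376.3  147.2] to [ 488. -376.   97.] n 3 dp [-0.005 -0.004  0.558] rot [ 0.005 -0.003  0.002]
```

View pics/q_w.png

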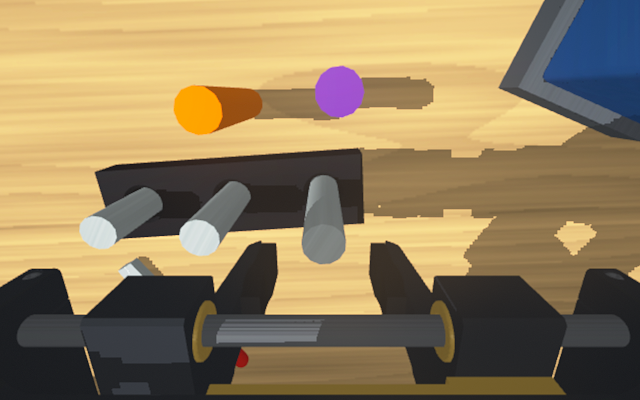

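View pics/q_s.png

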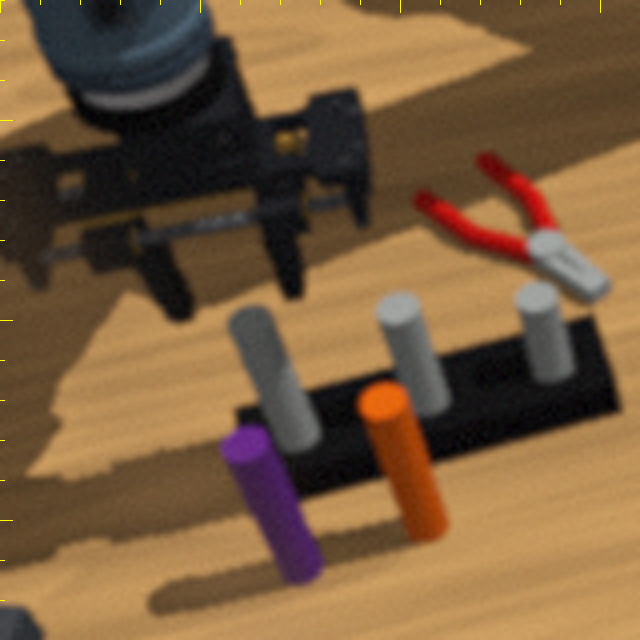

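```bash
python3 -m crank '[{"dp":[-0.005,0,0.558],"rotation":[0,0,0]},{"dp":[-0.005,0,0.558],"rotation":[0,0,0]},{"dp":[-0.005,0,0.558],"rotation":[0,0,0]},{"dp":[0,0,0],"rotation":[0,0,0]}]' | grep tcp
python3 -m crank '[{"dp":[0,0,0],"rotation":[0,0,0]},{"dp":[0,0,0],"rotation":[0,0,0]},{"dp":[0,0,0],"rotation":[0,0,0]},{"dp":[0,0,0],"rotation":[0,0,0]},{"dp":[0,0,0],"rotation":[0,0,0]}]' 0
python3 -c "
from h import *
st()
"
```

```text
tcp_pos: [487.3, -376.5, 95.2]
time_s: 26.35
tcp_pos: [488.7, -377.8, 98.0]
ee_rot: [1.0, -0.017, 0.001, 0.002]
wrist_force: [0.1, 0.9, 4.6]
grip_width: 0.286
t 26.35 tcp [ 488.7 -377.8   98. ] grasp [ 488.7 -377.7  117. ] z [ 0.003 -0.004 -1.   ] xyaw -2.0 F [0.1 0.9 4.6] T [ 0.32  0.03 -0.  ] w 25.2 q [-0.85  0.42  1.6  -0.    1.11  0.76]
```

```bash
python3 -m crank '[{"dp":[0,0,-0.5],"rotation":[0,0,0]},{"dp":[0,0,-1],"rotation":[0,0,0]},{"dp":[0,0,-1],"rotation":[0,0,0]},{"dp":[0,0,-1],"rotation":[0,0,0]},{"dp":[0,0,-1],"rotation":[0,0,0]},{"dp":[0,0,-1],"rotation":[0,0,0]},{"dp":[0,0,-1],"rotation":[0,0,0]},{"dp":[0,0,-0.5],"rotation":[0,0,0]},{"dp":[0,0,0],"rotation":[0,0,0]}]'
python3 -c "
from h import *
st()
crop(read_camera('scene'),100,0,260,280,2,'pics/r_s.png')
plan([466.9,324.6,300],tool(-5.4,0),28)"
```

```text
time_s: 27.25
tcp_pos: [488.5, -377.6, 309.8]
ee_rot: [1.0, -0.017, 0.002, 0.003]
wrist_force: [-0.3, -0.2, -3.0]
grip_width: 0.286
t 27.25 tcp [ 488.5 -377.6  309.8] grasp [ 488.4 -377.5  328.8] z [ 0.005 -0.007 -1.   ] xyaw -2.0 F [-0.3 -0.2 -3. ] T [ 0.08 -0.03  0.04] w 25.2 q [-0.85  0.22  1.42 -0.    1.5   0.76]
from [ 487.9 -377.   307.3] to [466.9 324.6 300. ] n 28 dp [-0.078 -0.832  0.007] rot [ 0.001 -0.001  0.015]
```

View pics/r_s.png

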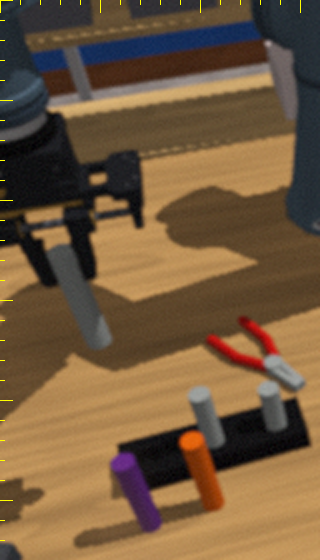

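```bash
python3 -m crank '[{"dp":[-0.078,-0.832,0.005],"rotation":[0,0,0.015]},{"dp":[-0.078,-0.832,0.005],"rotation":[0,0,0.015]},{"dp":[-0.078,-0.832,0.005],"rotation":[0,0,0.015]},{"dp":[-0.078,-0.832,0.005],"rotation":[0,0,0.015]},{"dp":[-0.078,-0.832,0.005],"rotation":[0,0,0.015]},{"dp":[-0.078,-0.832,0.005],"rotation":[0,0,0.015]},{"dp":[-0.078,-0.832,0.005],"rotation":[0,0,0.015]},{"dp":[-0.078,-0.832,0.005],"rotation":[0,0,0.015]},{"dp":[-0.078,-0.832,0.005],"rotation":[0,0,0.015]},{"dp":[-0.078,-0.832,0.005],"rotation":[0,0,0.015]},{"dp":[-0.078,-0.832,0.005],"rotation":[0,0,0.015]},{"dp":[-0.078,-0.832,0.005],"rotation":[0,0,0.015]},{"dp":[-0.078,-0.832,0.005],"rotation":[0,0,0.015]},{"dp":[-0.078,-0.832,0.005],"rotation":[0,0,0.015]},{"dp":[0,0,0],"rotation":[0,0,0]}]'
python3 -c "
from h import *
st()
plan([466.9,324.6,303],tool(-5.4,0),14)"
```

```text
time_s: 28.8
tcp_pos: [470.6, -23.5, 301.3]
ee_rot: [1.0, -0.031, -0.001, 0.001]
wrist_force: [-0.2, -0.4, -2.4]
grip_width: 0.285
t 28.8 tcp [470.6 -23.5 301.3] grasp [470.6 -23.5 320.3] z [-0.003 -0.001 -1.   ] xyaw -3.5 F [-0.2 -0.4 -2.4] T [ 0.02  0.02 -0.  ] w 25.1 q [-0.3  -0.11  1.78 -0.    1.47  1.33]
from [470.6 -23.5 301.3] to [466.9 324.6 303. ] n 14 dp [-0.072 -0.826 -0.005] rot [0.001 0.001 0.017]
```

```bash
python3 -m crank '[{"dp":[-0.072,-0.826,-0.005],"rotation":[0,0,0.017]},{"dp":[-0.072,-0.826,-0.005],"rotation":[0,0,0.017]},{"dp":[-0.072,-0.826,-0.005],"rotation":[0,0,0.017]},{"dp":[-0.072,-0.826,-0.005],"rotation":[0,0,0.017]},{"dp":[-0.072,-0.826,-0.005],"rotation":[0,0,0.017]},{"dp":[-0.072,-0.826,-0.005],"rotation":[0,0,0.017]},{"dp":[-0.072,-0.826,-0.005],"rotation":[0,0,0.017]},{"dp":[-0.072,-0.826,-0.005],"rotation":[0,0,0.017]},{"dp":[-0.072,-0.826,-0.005],"rotation":[0,0,0.017]},{"dp":[-0.072,-0.826,-0.005],"rotation":[0,0,0.017]},{"dp":[-0.072,-0.826,-0.005],"rotation":[0,0,0.017]},{"dp":[-0.072,-0.826,-0.005],"rotation":[0,0,0.017]},{"dp":[-0.072,-0.826,-0.005],"rotation":[0,0,0.017]},{"dp":[-0.072,-0.826,-0.005],"rotation":[0,0,0.017]},{"dp":[0,0,0],"rotation":[0,0,0]},{"dp":[0,0,0],"rotation":[0,0,0]}]'
python3 -c "
from h import *
st()
plan([466.9,324.6,203],tool(-5.4,0),4)"
```

```text
time_s: 30.4
tcp_pos: [469.0, 321.3, 302.7]
ee_rot: [0.999, -0.048, -0.001, 0.003]
wrist_force: [0.1, 0.1, -3.0]
grip_width: 0.288
t 30.4 tcp [469.  321.3 302.7] grasp [469.  321.4 321.7] z [-0.001 -0.005 -1.   ] xyaw -5.5 F [ 0.1  0.1 -3. ] T [0.07 0.02 0.05] w 25.4 q [ 0.39  0.12  1.54 -0.    1.48  2.06]
from [469.  321.3 302.7] to [466.9 324.6 203. ] n 4 dp [-0.02  -0.028  0.831] rot [ 0.009  0.001 -0.004]
```

```bash
python3 -m crank '[{"dp":[-0.02,-0.028,0.831],"rotation":[0.009,0,-0.004]},{"dp":[-0.02,-0.028,0.831],"rotation":[0.009,0,-0.004]},{"dp":[-0.02,-0.028,0.831],"rotation":[0.009,0,-0.004]},{"dp":[-0.02,-0.028,0.831],"rotation":[0.009,0,-0.004]},{"dp":[0,0,0],"rotation":[0,0,0]},{"dp":[0,0,0],"rotation":[0,0,0]}]'
python3 - <<'E'
from h import *
np.set_printoptions(precision=1,suppress=True)
st()
s=status.observe();R=Ro.from_quat(s['ee_rot']);p=s['tcp_pos'];z=R.as_matrix()[:,2]
foot=p+88*z; print('foot',foot)
S=camera_model('scene');W=camera_model('wrist')
print('S foot',proj(S,foot),'bore',proj(S,[466.9,324.6,95]),'W',proj(W,foot),proj(W,[466.9,324.6,95]))
sc=read_camera('scene');w=read_camera('wrist')
crop(sc,390,60,490,180,5,'pics/t_s.png');crop(w,250,60,400,200,5,'pics/t_w.png')
E
```

```text
time_s: 31.0
tcp_pos: [467.6, 324.3, 204.7]
ee_rot: [0.999, -0.048, 0.0, -0.0]
wrist_force: [-0.7, 0.1, -2.5]
grip_width: 0.294
t 31.0 tcp [467.6 324.3 204.7] grasp [467.6 324.3 223.7] z [ 0.  0. -1.] xyaw -5.5 F [-0.7  0.1 -2.5] T [ 0.1 -0.   0.1] w 25.9 q [0.4 0.2 1.7 0.  1.3 2.1]
foot [467.6 324.4 116.7]
S foot [431.9 136.1] bore [430.4 142.2] W [322.4 202.2] [322.3 194.6]
```

View pics/t_s.png

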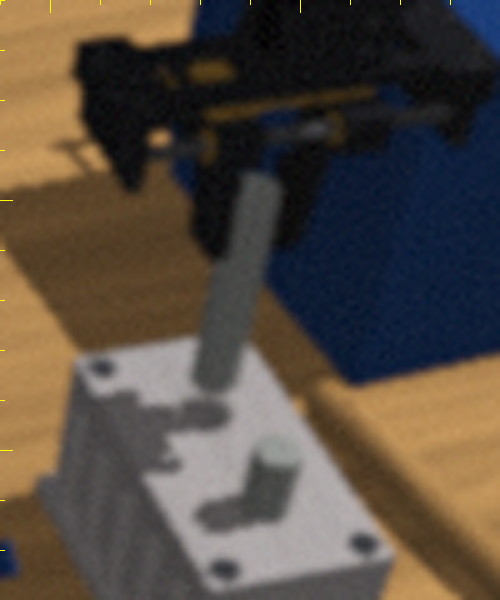

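View pics/t_w.png

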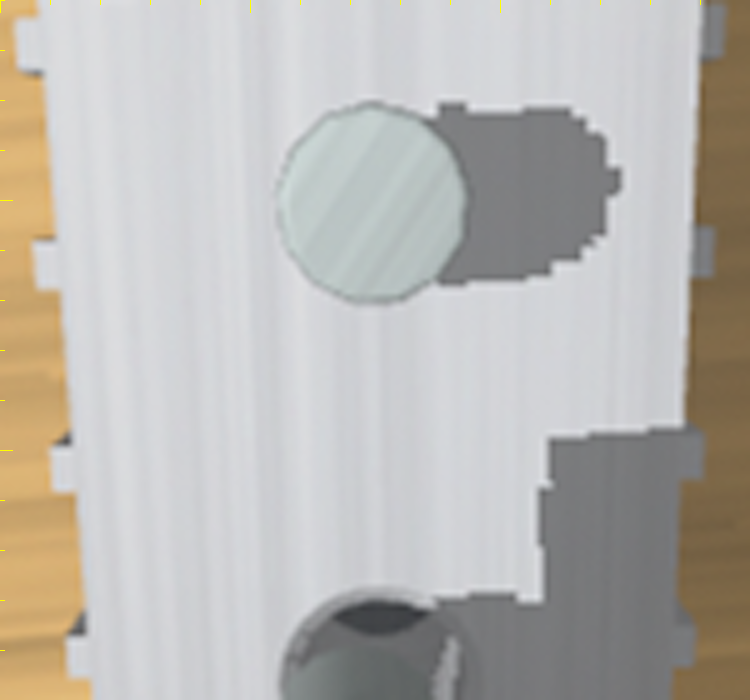

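```bash
python3 - <<'E'
from h import *
w=read_camera('wrist');cv2.imwrite('pics/u_w.png',w);c=w[165:265,270:380]; c=cv2.resize(np.clip(c.astype(float)*1.5,0,255).astype('uint8'),None,fx=6,fy=6,interpolation=cv2.INTER_CUBIC); cv2.imwrite('pics/u_wc.png',c)
W=camera_model('wrist')
for P in ([466.9,324.6,95],): print(proj(W,P))
s=status.observe();print(s['tcp_pos'])
E
```

```text
[323.9885844  195.46389786]
[468.7021448  325.41352473 206.75931573]
```

View pics/u_wc.png

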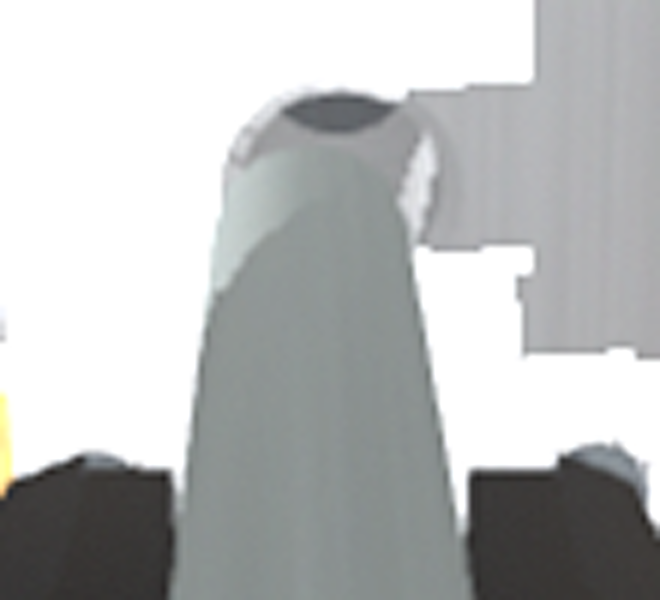

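```bash
python3 -m crank '[{"dp":[-0.057,0.106,0.25],"rotation":[0,0,0]},{"dp":[0,0,0.3],"rotation":[0,0,0]},{"dp":[0,0,0],"rotation":[0,0,0]},{"dp":[0,0,0],"rotation":[0,0,0]},{"dp":[0,0,0],"rotation":[0,0,0]}]'
python3 - <<'E'
from h import *
st();W=camera_model('wrist')
w=read_camera('wrist');cv2.imwrite('pics/v_w.png',w);c=w[175:275,270:380]; c=cv2.resize(np.clip(c.astype(float)*1.3,0,255).astype('uint8'),None,fx=6,fy=6,interpolation=cv2.INTER_CUBIC); cv2.imwrite('pics/v_wc.png',c)
crop(read_camera('scene'),400,100,470,170,8,'pics/v_s.png')
s=status.observe();R=Ro.from_quat(s['ee_rot']);p=s['tcp_pos'];z=R.as_matrix()[:,2];f=p+88*z;print(f,proj(W,f),proj(camera_model('scene'),f))
E
```

```text
time_s: 31.65
tcp_pos: [465.7, 322.6, 188.5]
ee_rot: [0.999, -0.047, 0.001, -0.001]
wrist_force: [-0.0, -0.0, -3.2]
grip_width: 0.283
t 31.65 tcp [465.7 322.6 188.5] grasp [465.6 322.5 207.5] z [ 0.002  0.002 -1.   ] xyaw -5.4 F [-0.  -0.  -3.2] T [0.05 0.02 0.03] w 24.9 q [0.4  0.21 1.68 0.   1.25 2.06]
[465.98301424 322.76240629 100.67367274] [322.27840039 202.13711932] [429.99022573 140.50249584]
```

View pics/v_wc.png

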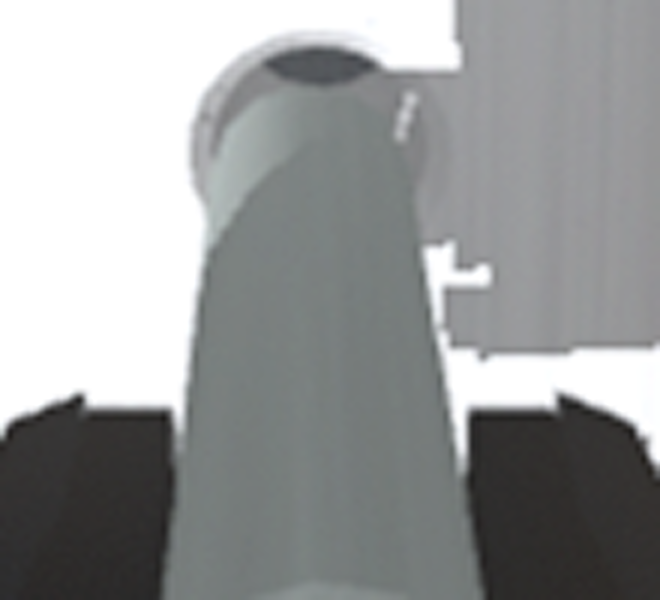

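View pics/v_s.png

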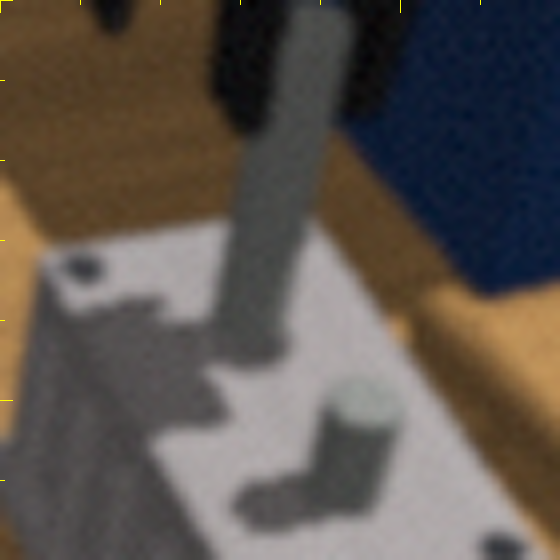

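```bash
python3 - <<'E'
from h import *
w=cv2.imread('pics/v_w.png');c=w[172:222,290:355].astype(float)
c=np.clip((c/255)**0.8*255*1.05,0,255).astype('uint8')
c=cv2.resize(c,None,fx=12,fy=12,interpolation=cv2.INTER_CUBIC)
for i in range(0,65,5): cv2.line(c,(i*12,0),(i*12,8),(0,0,255),1)
for i in range(0,50,5): cv2.line(c,(0,i*12),(8,i*12),(0,0,255),1)
cv2.imwrite('pics/v_wd.png',c)
E
```

```text
(no output)
```

View pics/v_wd.png

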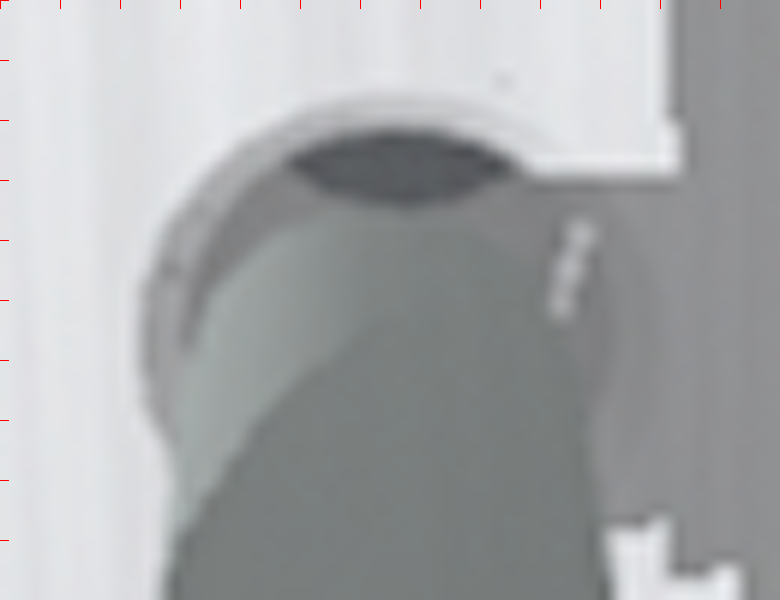

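```bash
python3 -m crank '[{"dp":[0.063,0.024,0.1],"rotation":[0,0,0]},{"dp":[0,0,0],"rotation":[0,0,0]},{"dp":[0,0,0],"rotation":[0,0,0]},{"dp":[0,0,0],"rotation":[0,0,0]}]'
python3 - <<'E'
from h import *
st()
w=read_camera('wrist');cv2.imwrite('pics/w_w.png',w);c=w[172:222,290:355].astype(float)
c=np.clip((c/255)**0.8*255*1.05,0,255).astype('uint8')
c=cv2.resize(c,None,fx=12,fy=12,interpolation=cv2.INTER_CUBIC)
cv2.imwrite('pics/w_wd.png',c)
E
```

```text
time_s: 32.15
tcp_pos: [467.4, 321.5, 185.4]
ee_rot: [0.999, -0.048, 0.001, -0.001]
wrist_force: [-0.1, -0.0, -3.2]
grip_width: 0.285
t 32.15 tcp [467.4 321.5 185.4] grasp [467.4 321.5 204.4] z [ 0.002  0.002 -1.   ] xyaw -5.4 F [-0.1 -0.  -3.2] T [ 0.03  0.05 -0.05] w 25.1 q [0.39 0.22 1.68 0.   1.24 2.06]
```

View pics/w_wd.png

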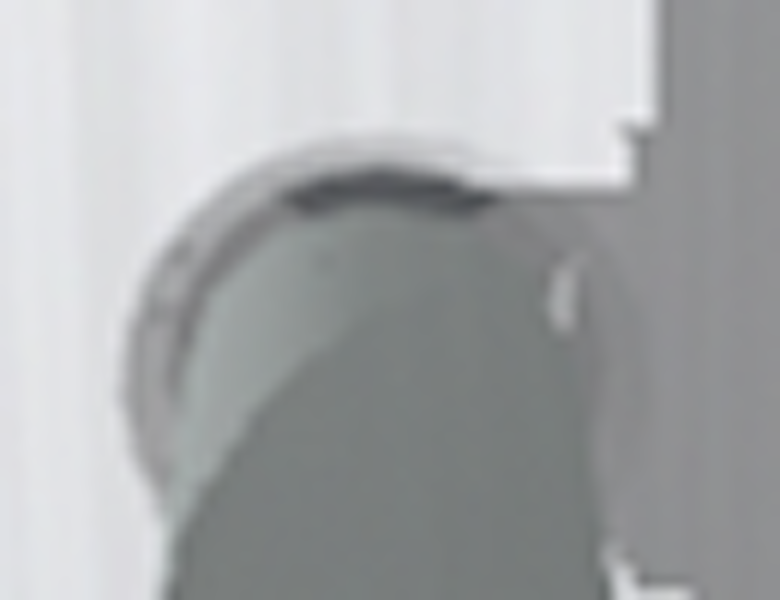

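```bash
python3 -m crank '[{"dp":[0,0,0.1],"rotation":[0,0,0]},{"dp":[0,0,0],"rotation":[0,0,0]}]'|grep -v rot
python3 -m crank '[{"dp":[0,0,0.1],"rotation":[0,0,0]},{"dp":[0,0,0],"rotation":[0,0,0]}]'|grep -v rot
python3 -m crank '[{"dp":[0,0,0.1],"rotation":[0,0,0]},{"dp":[0,0,0],"rotation":[0,0,0]}]'|grep -v rot
python3 -c "
from h import *
st()"
```

```text
time_s: 32.4
tcp_pos: [467.1, 321.5, 181.9]
wrist_force: [-0.3, -0.8, -3.9]
grip_width: 0.285
time_s: 32.6
tcp_pos: [467.1, 321.4, 178.9]
wrist_force: [-0.0, -0.2, -3.2]
grip_width: 0.287
time_s: 32.8
tcp_pos: [467.2, 321.5, 175.9]
wrist_force: [-0.1, 1.1, -2.8]
grip_width: 0.286
t 32.8 tcp [467.2 321.5 175.9] grasp [467.1 321.4 194.9] z [ 0.001  0.001 -1.   ] xyaw -5.5 F [-0.1  1.1 -2.8] T [ 0.02  0.05 -0.01] w 25.2 q [0.39 0.23 1.69 0.   1.23 2.06]
```

```bash
python3 -m crank '[{"dp":[0,0,0.2],"rotation":[0,0,0]},{"dp":[0,0,0.2],"rotation":[0,0,0]},{"dp":[0,0,0],"rotation":[0,0,0]}]'|grep -v rot
python3 -m crank '[{"dp":[0,0,0.2],"rotation":[0,0,0]},{"dp":[0,0,0.2],"rotation":[0,0,0]},{"dp":[0,0,0],"rotation":[0,0,0]}]'|grep -v rot
python3 -c "
from h import *
st()"
```

```text
time_s: 33.1
tcp_pos: [466.7, 321.2, 163.0]
wrist_force: [0.5, 1.0, -4.1]
grip_width: 0.284
time_s: 33.4
tcp_pos: [466.8, 321.3, 151.2]
wrist_force: [-0.5, 0.7, -3.3]
grip_width: 0.288
t 33.4 tcp [466.8 321.3 151.2] grasp [466.8 321.3 170.2] z [ 0.     0.001 -1.   ] xyaw -5.4 F [-0.5  0.7 -3.3] T [ 0.01  0.02 -0.01] w 25.4 q [0.39 0.26 1.71 0.   1.18 2.06]
```

```bash
python3 -m crank '[{"dp":[0,0,0.2],"rotation":[0,0,0]},{"dp":[0,0,0.2],"rotation":[0,0,0]},{"dp":[0,0,0],"rotation":[0,0,0]}]'|grep -v rot
python3 -m crank '[{"dp":[0,0,0.2],"rotation":[0,0,0]},{"dp":[0,0,0.2],"rotation":[0,0,0]},{"dp":[0,0,0],"rotation":[0,0,0]}]'|grep -v rot
python3 -m crank '[{"dp":[0,0,0.2],"rotation":[0,0,0]},{"dp":[0,0,0.2],"rotation":[0,0,0]},{"dp":[0,0,0],"rotation":[0,0,0]}]'|grep -v rot
python3 -c "
from h import *
st()"
```

```text
time_s: 33.7
tcp_pos: [466.8, 321.3, 139.2]
wrist_force: [-0.5, 0.0, -3.2]
grip_width: 0.288
time_s: 34.0
tcp_pos: [466.8, 321.3, 127.2]
wrist_force: [-0.5, 0.8, -3.3]
grip_width: 0.285
time_s: 34.3
tcp_pos: [466.8, 321.4, 115.3]
wrist_force: [0.4, -0.5, -3.6]
grip_width: 0.282
t 34.3 tcp [466.8 321.4 115.3] grasp [466.8 321.3 134.3] z [ 0.     0.001 -1.   ] xyaw -5.4 F [ 0.4 -0.5 -3.6] T [-0.04  0.02 -0.03] w 24.8 q [0.39 0.3  1.73 0.   1.11 2.06]
```

```bash
python3 -m crank '[{"dp":[0,0,0.15],"rotation":[0,0,0]},{"dp":[0,0,0.1],"rotation":[0,0,0]},{"dp":[0,0,0],"rotation":[0,0,0]}]'|grep -v rot
python3 -m crank '[{"dp":[0,0,0.07],"rotation":[0,0,0]},{"dp":[0,0,0],"rotation":[0,0,0]}]'|grep -v rot
python3 -m crank '[{"dp":[0,0,0.05],"rotation":[0,0,0]},{"dp":[0,0,0],"rotation":[0,0,0]}]'|grep -v rot
python3 -m crank '[{"dp":[0,0,0.05],"rotation":[0,0,0]},{"dp":[0,0,0],"rotation":[0,0,0]}]'|grep -v rot
```

```text
time_s: 34.6
tcp_pos: [467.2, 321.5, 108.3]
wrist_force: [0.4, -0.6, -3.4]
grip_width: 0.284
time_s: 34.8
tcp_pos: [467.5, 321.7, 106.7]
wrist_force: [-0.3, -0.1, -3.3]
grip_width: 0.289
time_s: 35.0
tcp_pos: [467.5, 321.7, 105.2]
wrist_force: [0.3, 0.8, -3.2]
grip_width: 0.284
time_s: 35.2
tcp_pos: [467.5, 321.7, 103.6]
wrist_force: [-0.6, -0.8, -2.8]
grip_width: 0.284
```

```bash
python3 -m crank '[{"dp":[0,0,0.05],"rotation":[0,0,0]},{"dp":[0,0,0],"rotation":[0,0,0]}]'|grep -v rot
python3 -m crank '[{"dp":[0,0,0.04],"rotation":[0,0,0]},{"dp":[0,0,0],"rotation":[0,0,0]}]'|grep -v rot
```

```text
time_s: 35.4
tcp_pos: [468.2, 321.9, 103.0]
wrist_force: [-0.7, -1.4, 1.7]
grip_width: 0.288
time_s: 35.6
tcp_pos: [468.5, 322.1, 102.9]
wrist_force: [-2.7, -1.7, 8.9]
grip_width: 0.287
```

Bottomed at TCP 103, as expected. Releasing, then withdrawing straight up.

```bash
python3 -m crank '[{"dp":[0,0,-0.04],"rotation":[0,0,0]},{"dp":[0,0,0],"rotation":[0,0,0]}]'|grep -v rot
python3 -m crank '[{"dp":[0,0,0],"rotation":[0,0,0]},{"dp":[0,0,0],"rotation":[0,0,0]},{"dp":[0,0,0],"rotation":[0,0,0]},{"dp":[0,0,0],"rotation":[0,0,0]}]' 0.55
python3 -c "
from h import *
st()"
python3 -m crank '[{"dp":[0,0,-0.3],"rotation":[0,0,0]},{"dp":[0,0,-0.8],"rotation":[0,0,0]},{"dp":[0,0,-1],"rotation":[0,0,0]},{"dp":[0,0,-1],"rotation":[0,0,0]},{"dp":[0,0,-1],"rotation":[0,0,0]},{"dp":[0,0,-1],"rotation":[0,0,0]},{"dp":[-0.5,0.5,-0.5],"rotation":[0,0,0]},{"dp":[0,1,0],"rotation":[0,0,0]},{"dp":[0,1,0],"rotation":[0,0,0]},{"dp":[0,1,0],"rotation":[0,0,0]},{"dp":[0,1,0],"rotation":[0,0,0]},{"dp":[0,1,0],"rotation":[0,0,0]},{"dp":[0,1,0],"rotation":[0,0,0]},{"dp":[0,1,0],"rotation":[0,0,0]},{"dp":[0,1,0],"rotation":[0,0,0]},{"dp":[0,1,0],"rotation":[0,0,0]},{"dp":[0,1,0],"rotation":[0,0,0]},{"dp":[0,1,0],"rotation":[0,0,0]},{"dp":[0,0,0],"rotation":[0,0,0]}]'
python3 - <<'E'
from h import *
st();t=read_camera('top');s=read_camera('scene');cv2.imwrite('pics/z_top.png',t);cv2.imwrite('pics/z_scene.png',s)
crop(t,150,160,350,280,4,'pics/z_t1.png');crop(s,340,110,480,250,5,'pics/z_s1.png')
E
```

```text
time_s: 35.8
tcp_pos: [468.1, 321.9, 103.0]
wrist_force: [-1.6, -1.0, 4.8]
grip_width: 0.285
time_s: 36.2
tcp_pos: [467.4, 321.6, 102.0]
ee_rot: [0.999, -0.048, 0.001, -0.001]
wrist_force: [0.4, 1.0, -0.2]
grip_width: 0.549
t 36.2 tcp [467.4 321.6 102. ] grasp [467.4 321.6 121. ] z [ 0.002  0.002 -1.   ] xyaw -5.4 F [ 0.4  1.  -0.2] T [0.05 0.05 0.04] w 48.3 q [0.39 0.32 1.73 0.   1.08 2.06]
time_s: 38.1
tcp_pos: [419.4, -23.2, 270.3]
ee_rot: [0.999, -0.049, 0.001, -0.0]
wrist_force: [0.3, 1.2, -0.1]
grip_width: 0.553
t 38.1 tcp [419.4 -23.2 270.3] grasp [419.4 -23.2 289.3] z [ 0.003  0.    -1.   ] xyaw -5.7 F [ 0.3  1.2 -0.1] T [ 0.03  0.04 -0.03] w 48.6 q [-0.34 -0.22  1.93  0.    1.42  1.33]
```

View pics/z_s1.png

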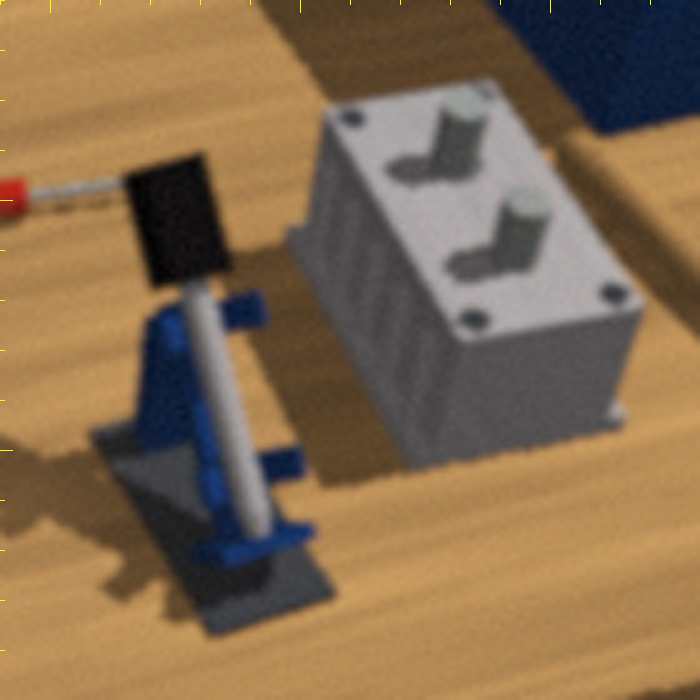

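View pics/z_top.png

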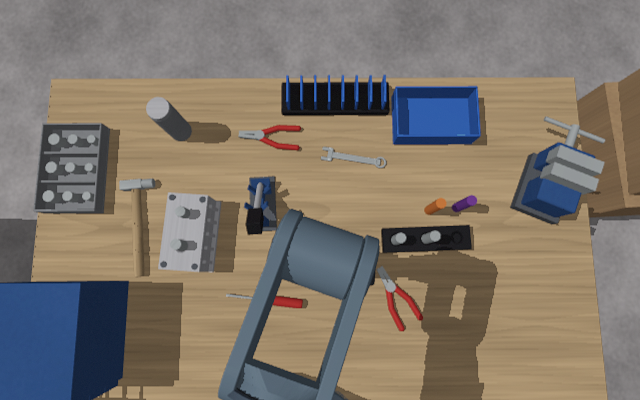

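View pics/z_scene.png

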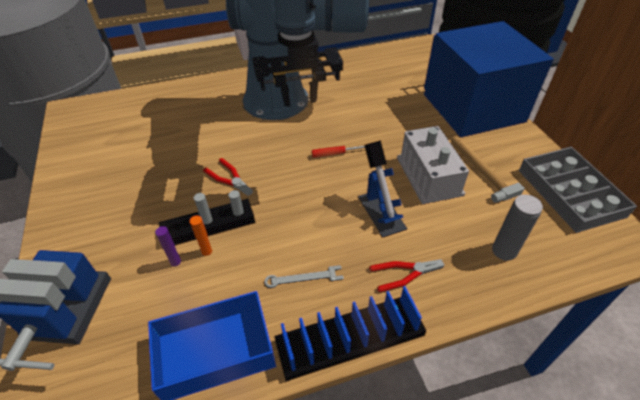

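```bash
python3 - <<'E'
from h import *
T=camera_model('top');S=camera_model('scene')
t=cv2.imread('pics/z_top.png'); crop(t,150,180,230,280,6,'pics/z_t2.png')
E
```

```text
(no output)
```

View pics/z_t2.png

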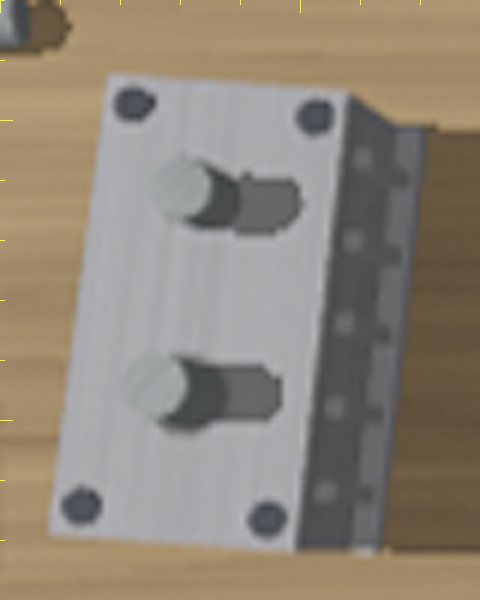

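```bash
python3 - <<'E'
from h import *
np.set_printoptions(precision=1,suppress=True)
T=camera_model('top');S=camera_model('scene')
f=lambda x,y,k,a,b:((x+.5)/k-.5+a,(y+.5)/k-.5+b)
print('new',tri([T,S],[f(155,388,6,150,180),f(465,105,5,340,110)]),'fitted',tri([T,S],[f(182,189,6,150,180),f(526,203,5,340,110)]))
st()
from bench import robot
print(robot.close_job())
E
```

```text
new [467.2 323.3 135.1] fitted [546.2 316.4 134.1]
t 38.2 tcp [419.6 -20.8 270.1] grasp [419.5 -20.9 289.1] z [ 0.  0. -1.] xyaw -5.6 F [ 0.4 -0.2 -0.3] T [0.1 0.  0. ] w 48.8 q [-0.3 -0.2  1.9  0.   1.4  1.3]
the job is handed in; nothing more can be done
None
```

The job is done and handed in at about 38 s of the 72 s allowed.

**What I did:**
- I leaned the rod in the blue rest, let go, and took it again by its handle end.
- Probing the bore, I felt firm contact at 80 mm, the deep case, and nothing at the 40 and 60 mm levels.
- I put the rod back leaning in the rest, then stood the 120 mm pin in the bore until it bottomed and released it.

**Last checks:**
- **Pin height:** the new pin's top measured 135.1 mm and the fitted pin's 134.1 mm, which is level within camera accuracy.
- **Rod:** it leans in the rest with its tip on the toe plate.
- **Rack:** the short and medium pins still stand in it, and the orange and purple look-alikes were not touched.
- **Gripper:** it is open and clear of everything.

**Problems along the way:**
- The first tilted approach to the rod was out of the arm's reach, so I repeated it with less tilt.
- My first estimate of the bore position was about 2–3 mm off, and I corrected it with the wrist camera before putting the pin in.
- No check failed, and none disagreed by more than the cameras' 1–2 mm.

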